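# Pack turnbuckles in a tub and find the lid that snaps on

## Task

Drop every turnbuckle body on the counter into the black packing tub, each lying flat in a pocket of its own, then find by trying which of the three grey lids fits this tub and press it down until it snaps fully home, leaving the other lids lying flat on the counter. Last, log the packed tub on the tally switch: press its roller lever just until it clicks, without overtravel, hold it there for half a second and let it spring back. Leave everything else on the counter where it is.

Things in the scene. Friction and masses are not known exactly. Their poses are not given: they have to be found in the camera images.
- tub_a_rim (a point): Centre of the mouth, at rim height (40 mm above the counter), of the black packing tub on its heavy steel base (3 kg). 76 mm (own x) by 127 mm (own y), z up; inner floor 20 mm below the rim. Of three models a, b, c just one is present (the others read None); they differ only in where the lid slots lie in their long side flanges (x = +-38 to +-48 mm).
- tub_b_rim (a point): As tub_a_rim, model b. In every model three low dividers (tops 6 mm below the rim) make four pockets side by side, each 70 mm along own x and 28 mm along own y, centred at own y = -46.5, -15.5, +15.5 and +46.5 mm.
- tub_c_rim (a point): As tub_a_rim, model c. In every model a sprung steel clip bar runs below each long flange and catches the lid's tongues.
- lid_1_grip (a point): Middle of the handle of one of three look-alike grey lids, 118 mm (own x) by 142 mm (own y), z up, about 150 g. Handle: a central rib 14 mm wide (x), 56 long (y), 24 high; this point is half-way up it, 12 mm above the top plate, 16 above the plate's underside, 32 above the counter when the lid lies there. A 14 mm skirt hides four tongues 16 mm long.
- lid_2_grip (a point): As lid_1_grip, another lid. Lids differ only in the hidden spacing of their tongues: just one fits the tub present, found only by trying. It fits either way round (half turn), long side along the tub's, with about 2 mm play. A wrong lid stands 16 mm proud on the flanges however it is pressed (handle middle 32 mm above the rim).
- lid_3_grip (a point): As lid_1_grip, another lid. The right lid, set down loosely, stands about 9 mm proud on the clips (handle middle about 25 mm above the rim) and snaps down, perhaps one side first, when its handle is pressed with some 5 N (10 to 15 N makes sure); home, its plate lies on the rim (handle middle 16 mm above the rim).
- buckle_1_mid (a point): Centre of a bare metal turnbuckle body (a slotted bar), 60 mm long (own x), 18 wide (own y), 16 high (z), about 120 g, lying on the counter. Three or four are present; an absent one reads None. It goes into a tub pocket lengthwise along the tub's x, dropped from just above the rim.
- buckle_2_mid (a point): Centre of a bare metal turnbuckle body (a slotted bar), 60 mm long (own x), 18 wide (own y), 16 high (z), about 120 g, lying on the counter. Three or four are present; an absent one reads None. It goes into a tub pocket lengthwise along the tub's x, dropped from just above the rim.
- buckle_3_mid (a point): Centre of a bare metal turnbuckle body (a slotted bar), 60 mm long (own x), 18 wide (own y), 16 high (z), about 120 g, lying on the counter. Three or four are present; an absent one reads None. It goes into a tub pocket lengthwise along the tub's x, dropped from just above the rim.
- buckle_4_mid (a point): Centre of a bare metal turnbuckle body (a slotted bar), 60 mm long (own x), 18 wide (own y), 16 high (z), about 120 g, lying on the counter. Three or four are present; an absent one reads None. It goes into a tub pocket lengthwise along the tub's x, dropped from just above the rim.
- tally_lever (a joint): Press of the tally switch's lever, rad: 0 at rest, grows as the roller is pushed down, springs back when let go. The switch clicks at 0.18 rad (roller about 9.5 mm down, about 3.4 N on the roller); from 0.36 rad on (about 19 mm, 6 N) it is overtravelled and damaged. The lever is hinged 54 mm from the roller.
- tally_roller (a point): Top of the white roller (18 mm across, 14 mm wide) at the free end of the tally switch's lever, 76 mm above the counter at rest; moves with the lever. The switch's black case stands behind it, away from the robot (own +x), 18 mm lower; press the roller straight down from above.
- carton_1: Bystander, not to be disturbed: small carton of screws, 65 x 45 x 50 mm; origin under its middle.
- carton_2: Bystander, not to be disturbed: larger carton of screws, 80 x 60 x 55 mm; origin under its middle.
- driver: Bystander, not to be disturbed: cordless driver lying on its side, about 150 x 200 x 60 mm; origin under its middle.
- tape_measure: Bystander, not to be disturbed: tape measure, 70 x 34 x 60 mm; origin under its middle.
- level: Bystander, not to be disturbed: short aluminium spirit level, 200 x 24 x 45 mm; origin under its middle.

How it is judged:
On the way, in this order (a step that is already met when the one before it is completed fails the run):
1. every turnbuckle present lies flat in a pocket of the tub (z of each of buckle_1_mid, buckle_2_mid, buckle_3_mid, buckle_4_mid in the frame of tub_a_rim below -0.008 m and x of buckle_1_mid in the frame of tub_a_rim between -0.037 and 0.037 m and y of buckle_1_mid in the frame of tub_a_rim between -0.062 and 0.062 m and z of each of buckle_1_mid, buckle_2_mid, buckle_3_mid, buckle_4_mid in the frame of tub_b_rim below -0.008 m and x of buckle_1_mid in the frame of tub_b_rim between -0.037 and 0.037 m and y of buckle_1_mid in the frame of tub_b_rim between -0.062 and 0.062 m and z of each of buckle_1_mid, buckle_2_mid, buckle_3_mid, buckle_4_mid in the frame of tub_c_rim below -0.008 m and x of buckle_1_mid in the frame of tub_c_rim between -0.037 and 0.037 m and y of buckle_1_mid in the frame of tub_c_rim between -0.062 and 0.062 m and x of buckle_2_mid in the frame of tub_a_rim between -0.037 and 0.037 m and y of buckle_2_mid in the frame of tub_a_rim between -0.062 and 0.062 m and x of buckle_2_mid in the frame of tub_b_rim between -0.037 and 0.037 m and y of buckle_2_mid in the frame of tub_b_rim between -0.062 and 0.062 m and x of buckle_2_mid in the frame of tub_c_rim between -0.037 and 0.037 m and y of buckle_2_mid in the frame of tub_c_rim between -0.062 and 0.062 m and x of buckle_3_mid in the frame of tub_a_rim between -0.037 and 0.037 m and y of buckle_3_mid in the frame of tub_a_rim between -0.062 and 0.062 m and x of buckle_3_mid in the frame of tub_b_rim between -0.037 and 0.037 m and y of buckle_3_mid in the frame of tub_b_rim between -0.062 and 0.062 m and x of buckle_3_mid in the frame of tub_c_rim between -0.037 and 0.037 m and y of buckle_3_mid in the frame of tub_c_rim between -0.062 and 0.062 m and x of buckle_4_mid in the frame of tub_a_rim between -0.037 and 0.037 m and y of buckle_4_mid in the frame of tub_a_rim between -0.062 and 0.062 m and x of buckle_4_mid in the frame of tub_b_rim between -0.037 and 0.037 m and y of buckle_4_mid in the frame of tub_b_rim between -0.062 and 0.062 m and x of buckle_4_mid in the frame of tub_c_rim between -0.037 and 0.037 m and y of buckle_4_mid in the frame of tub_c_rim between -0.062 and 0.062 m), for 0.2 s.
2. a lid is snapped fully home on the loaded tub (all of step 1 and ((z of lid_1_grip in the frame of tub_a_rim between 0.01 and 0.0195 m and horizontal distance between lid_1_grip and tub_a_rim below 0.008 m and angle between the z axis of lid_1_grip and the z axis of tub_a_rim, either way round below 0.06 rad) or (z of lid_2_grip in the frame of tub_a_rim between 0.01 and 0.0195 m and horizontal distance between lid_2_grip and tub_a_rim below 0.008 m and angle between the z axis of lid_2_grip and the z axis of tub_a_rim, either way round below 0.06 rad) or (z of lid_3_grip in the frame of tub_a_rim between 0.01 and 0.0195 m and horizontal distance between lid_3_grip and tub_a_rim below 0.008 m and angle between the z axis of lid_3_grip and the z axis of tub_a_rim, either way round below 0.06 rad)) and ((z of lid_1_grip in the frame of tub_b_rim between 0.01 and 0.0195 m and horizontal distance between lid_1_grip and tub_b_rim below 0.008 m and angle between the z axis of lid_1_grip and the z axis of tub_b_rim, either way round below 0.06 rad) or (z of lid_2_grip in the frame of tub_b_rim between 0.01 and 0.0195 m and horizontal distance between lid_2_grip and tub_b_rim below 0.008 m and angle between the z axis of lid_2_grip and the z axis of tub_b_rim, either way round below 0.06 rad) or (z of lid_3_grip in the frame of tub_b_rim between 0.01 and 0.0195 m and horizontal distance between lid_3_grip and tub_b_rim below 0.008 m and angle between the z axis of lid_3_grip and the z axis of tub_b_rim, either way round below 0.06 rad)) and ((z of lid_1_grip in the frame of tub_c_rim between 0.01 and 0.0195 m and horizontal distance between lid_1_grip and tub_c_rim below 0.008 m and angle between the z axis of lid_1_grip and the z axis of tub_c_rim, either way round below 0.06 rad) or (z of lid_2_grip in the frame of tub_c_rim between 0.01 and 0.0195 m and horizontal distance between lid_2_grip and tub_c_rim below 0.008 m and angle between the z axis of lid_2_grip and the z axis of tub_c_rim, either way round below 0.06 rad) or (z of lid_3_grip in the frame of tub_c_rim between 0.01 and 0.0195 m and horizontal distance between lid_3_grip and tub_c_rim below 0.008 m and angle between the z axis of lid_3_grip and the z axis of tub_c_rim, either way round below 0.06 rad))), for 0.2 s.
3. the tally lever is pressed past its click, the tub being closed (((z of lid_1_grip in the frame of tub_a_rim between 0.01 and 0.0195 m and horizontal distance between lid_1_grip and tub_a_rim below 0.008 m and angle between the z axis of lid_1_grip and the z axis of tub_a_rim, either way round below 0.06 rad) or (z of lid_2_grip in the frame of tub_a_rim between 0.01 and 0.0195 m and horizontal distance between lid_2_grip and tub_a_rim below 0.008 m and angle between the z axis of lid_2_grip and the z axis of tub_a_rim, either way round below 0.06 rad) or (z of lid_3_grip in the frame of tub_a_rim between 0.01 and 0.0195 m and horizontal distance between lid_3_grip and tub_a_rim below 0.008 m and angle between the z axis of lid_3_grip and the z axis of tub_a_rim, either way round below 0.06 rad)) and ((z of lid_1_grip in the frame of tub_b_rim between 0.01 and 0.0195 m and horizontal distance between lid_1_grip and tub_b_rim below 0.008 m and angle between the z axis of lid_1_grip and the z axis of tub_b_rim, either way round below 0.06 rad) or (z of lid_2_grip in the frame of tub_b_rim between 0.01 and 0.0195 m and horizontal distance between lid_2_grip and tub_b_rim below 0.008 m and angle between the z axis of lid_2_grip and the z axis of tub_b_rim, either way round below 0.06 rad) or (z of lid_3_grip in the frame of tub_b_rim between 0.01 and 0.0195 m and horizontal distance between lid_3_grip and tub_b_rim below 0.008 m and angle between the z axis of lid_3_grip and the z axis of tub_b_rim, either way round below 0.06 rad)) and ((z of lid_1_grip in the frame of tub_c_rim between 0.01 and 0.0195 m and horizontal distance between lid_1_grip and tub_c_rim below 0.008 m and angle between the z axis of lid_1_grip and the z axis of tub_c_rim, either way round below 0.06 rad) or (z of lid_2_grip in the frame of tub_c_rim between 0.01 and 0.0195 m and horizontal distance between lid_2_grip and tub_c_rim below 0.008 m and angle between the z axis of lid_2_grip and the z axis of tub_c_rim, either way round below 0.06 rad) or (z of lid_3_grip in the frame of tub_c_rim between 0.01 and 0.0195 m and horizontal distance between lid_3_grip and tub_c_rim below 0.008 m and angle between the z axis of lid_3_grip and the z axis of tub_c_rim, either way round below 0.06 rad)) and value of joint tally_lever above 0.18 rad), for 0.2 s.
At the end, for the whole second after the job is handed in: Each turnbuckle present lies flat in a pocket (centre 8 mm or more below the rim); one lid is home (handle centre 10-19.5 mm above the rim, 8 mm from centre, level to 0.06 rad); the other lids lie flat on the counter (0.12 rad); the tally lever is back below 0.05 rad (all of step 2 and ((z of lid_1_grip in the frame of tub_a_rim between 0.01 and 0.0195 m and horizontal distance between lid_1_grip and tub_a_rim below 0.008 m and angle between the z axis of lid_1_grip and the z axis of tub_a_rim, either way round below 0.06 rad) or (z of lid_1_grip in the frame of tub_a_rim below -0.003 m and angle between the z axis of lid_1_grip and the z axis of tub_a_rim, either way round below 0.12 rad)) and ((z of lid_1_grip in the frame of tub_b_rim between 0.01 and 0.0195 m and horizontal distance between lid_1_grip and tub_b_rim below 0.008 m and angle between the z axis of lid_1_grip and the z axis of tub_b_rim, either way round below 0.06 rad) or (z of lid_1_grip in the frame of tub_b_rim below -0.003 m and angle between the z axis of lid_1_grip and the z axis of tub_b_rim, either way round below 0.12 rad)) and ((z of lid_1_grip in the frame of tub_c_rim between 0.01 and 0.0195 m and horizontal distance between lid_1_grip and tub_c_rim below 0.008 m and angle between the z axis of lid_1_grip and the z axis of tub_c_rim, either way round below 0.06 rad) or (z of lid_1_grip in the frame of tub_c_rim below -0.003 m and angle between the z axis of lid_1_grip and the z axis of tub_c_rim, either way round below 0.12 rad)) and ((z of lid_2_grip in the frame of tub_a_rim between 0.01 and 0.0195 m and horizontal distance between lid_2_grip and tub_a_rim below 0.008 m and angle between the z axis of lid_2_grip and the z axis of tub_a_rim, either way round below 0.06 rad) or (z of lid_2_grip in the frame of tub_a_rim below -0.003 m and angle between the z axis of lid_2_grip and the z axis of tub_a_rim, either way round below 0.12 rad)) and ((z of lid_2_grip in the frame of tub_b_rim between 0.01 and 0.0195 m and horizontal distance between lid_2_grip and tub_b_rim below 0.008 m and angle between the z axis of lid_2_grip and the z axis of tub_b_rim, either way round below 0.06 rad) or (z of lid_2_grip in the frame of tub_b_rim below -0.003 m and angle between the z axis of lid_2_grip and the z axis of tub_b_rim, either way round below 0.12 rad)) and ((z of lid_2_grip in the frame of tub_c_rim between 0.01 and 0.0195 m and horizontal distance between lid_2_grip and tub_c_rim below 0.008 m and angle between the z axis of lid_2_grip and the z axis of tub_c_rim, either way round below 0.06 rad) or (z of lid_2_grip in the frame of tub_c_rim below -0.003 m and angle between the z axis of lid_2_grip and the z axis of tub_c_rim, either way round below 0.12 rad)) and ((z of lid_3_grip in the frame of tub_a_rim between 0.01 and 0.0195 m and horizontal distance between lid_3_grip and tub_a_rim below 0.008 m and angle between the z axis of lid_3_grip and the z axis of tub_a_rim, either way round below 0.06 rad) or (z of lid_3_grip in the frame of tub_a_rim below -0.003 m and angle between the z axis of lid_3_grip and the z axis of tub_a_rim, either way round below 0.12 rad)) and ((z of lid_3_grip in the frame of tub_b_rim between 0.01 and 0.0195 m and horizontal distance between lid_3_grip and tub_b_rim below 0.008 m and angle between the z axis of lid_3_grip and the z axis of tub_b_rim, either way round below 0.06 rad) or (z of lid_3_grip in the frame of tub_b_rim below -0.003 m and angle between the z axis of lid_3_grip and the z axis of tub_b_rim, either way round below 0.12 rad)) and ((z of lid_3_grip in the frame of tub_c_rim between 0.01 and 0.0195 m and horizontal distance between lid_3_grip and tub_c_rim below 0.008 m and angle between the z axis of lid_3_grip and the z axis of tub_c_rim, either way round below 0.06 rad) or (z of lid_3_grip in the frame of tub_c_rim below -0.003 m and angle between the z axis of lid_3_grip and the z axis of tub_c_rim, either way round below 0.12 rad)) and value of joint tally_lever below 0.05 rad); the robot touches nothing.
It fails at once if the tally switch is overtravelled (value of joint tally_lever above 0.36 rad).
It fails at once if a bystander is moved by more than 3 cm (distance of any of carton_1, carton_2, driver, tape_measure, level from where it was at the start of the episode above 0.03 m).
Of tub_a, tub_b, tub_c only 1 to 1 are there at a start; the rules pass over those that are not, and their reading is None.
Of buckle_1, buckle_2, buckle_3, buckle_4 only 3 to 4 are there at a start; the rules pass over those that are not, and their reading is None.
At some moment in a run one of buckle_1, buckle_2, buckle_3, buckle_4, lid_1, lid_2, lid_3 may be knocked a few centimetres aside while the robot is not near it.
Once in a run the grip may slacken for a moment while it holds something.
It also fails if it takes over 210 s, if anything falls off the work surface, if the arm or the gripper's body presses on something with over 40 N, if the wrist force passes 120 N, or if a joint passes its speed limit or range.

## Robot

A 6-joint arm with a two-finger parallel gripper is mounted at the origin on the work surface. World frame = base frame: x ahead of the robot, y to its left, z up, the work surface at z = 0. Lengths are in m, angles in rad, forces in N, time in s.
With the tool pointing down it reaches from about 0.425 to 0.95 m from the base axis. Payload 14.7 kg.
Tool frame: the origin (TCP) lies at the very end of the fingers, on their centre line; the grasp point (between the pads) lies bot.grasp_offset behind it (bot.grasp_offset is the distance from the TCP to the grasp point, in m); z points along the fingers, y is the direction in which the jaws open and shut (so a half turn about z gives the same grasp; the last joint's range is limited). The gripper opens to 85 mm and grips with 20 to 120 N. Pads are 22 mm wide; open, the fingers measure 114 mm over their backs; the gripper's body (76 mm by 85 mm) begins 54 mm behind the grasp point. The pads swing forward as they close: fully open they stand 13 mm farther back than shut.
Start: joints at [1.058, 0.48, 1.596, -0, 1.065, -0.047], TCP at [0.292, 0.581, 0.231] pointing down, gripper open.
Joint ranges: [-2.75, 2.75], [-0.82, 2.05], [0.23, 2.67], [-1.56, 4.7], [0.09, 2.69], [-2.92, 2.92]. Speed limits (rad/s): [1.89, 1.89, 2.39, 3.01, 3.01, 3.01].

## Interface

Orientations are given as a unit quaternion [w, x, y, z].
In Python, from cell import bot, cams, job gives the robot as it stands.
- The arm moves only by the tool servo_tool, never from a script. Its argument "commands" is a list of rows, each a list of 7 numbers: the turn, a rotation vector about the tool's x, y, z in degrees, then the shift along the tool's x, y, z in mm, then the finger opening in mm, from 0 to 85.4. In form: [[wx, wy, wz, tx, ty, tz, hand], ...]. A call has exactly 10 rows; each row is the pose to reach, as a shift and turn from the pose commanded when the call began, along the tool's axes at that moment; what a row does not reach only later rows make up. A row lasts 1/12 s, in which the tool goes at most 41.7 mm and 7.16 degrees, less where a joint would pass 70% of its speed; a pose out of reach is approached as far as the arm can. A call with a gripper value outside its range is refused whole. The fingers move at their own pace and stop on an object; the grip force is fixed at half the most. Time passes only in rows, so rows that repeat a pose let the fingers close, or fill a call up. It gives the time, the measured TCP pose, the force and the opening at its end, in the units of the state.
- bot.get_state(): the state, without advancing time (a new reading comes with each control period).
- cams.camera(name): name is "scene" or "top" or "wrist"; returns a dict with "color" (384x512x3 uint8, blue, green, red), "fx", "fy", "cx", "cy" (pixels), "world_from_camera" (4x4, takes a point from camera to world coordinates). Camera axes: x right, y up, looking along -z (the intrinsics and any distortion apply to the point x, -y, -z); pixel columns grow to the right and rows downward; lengths in m; the calibration is good to about 2 mm. A picture is of the moment at which its call begins. There is no depth.
- job.sign_off(): hands the job in, once; it reports no verdict.
The state is a dict: "time_s": time; "joints": joint angles; "qd": joint speeds; "tau": joint torques, N m; "eef_pos": TCP position; "tcp_rot": TCP orientation; "force": force on the tool from outside, world axes, zero at the start; "wrist_torque": the same for the moment, N m; "gripper_width": finger opening in m.
Only numpy, scipy, OpenCV 4.12 (cv2) and the standard library are available. Lean on these libraries where they do the work, as an engineer would, in place of code of your own. Each camera call takes 0.05 s, during which the arm holds its last target.

## Working session

There is one attempt and no reset: what is moved stays moved. The work goes in short steps, Python scripts to look and compute and a tool call to move; the robot and the scene stay as the last step left them, time stands still between calls to the robot, and variables do not carry over. Pictures are saved under pics/ and viewed, and the job is handed in when it is done.

Besides the shell and the picture viewer there is one more tool, called after "Call:" by a JSON object that holds its "api" and its "payload", one argument or row to a line. servo_tool: Moves the arm, as the interface text tells. Its arguments: {"type":"object","properties":{"commands":{"type":"array","items":{"type":"array","items":{"type":"number"}}}},"required":["commands"]}

```bash
ls -la; mkdir -p pics
python3 - <<'E'
from cell import bot,cams,job
import cv2
s=bot.get_state(); print(s); print(bot.grasp_offset)
for n in ["scene","top","wrist"]:
    c=cams.camera(n); cv2.imwrite(f"pics/{n}0.png",c["color"]); print(n,c["fx"],c["fy"],c["cx"],c["cy"],c["world_from_camera"].round(4).tolist(), [k for k in c])
E
```

```text
total 12
drwxr-xr-x  3 agent agent 4096 Dec  7 16:42 .
drwxr-xr-x 23 root  root  4096 Dec  7 16:42 ..
drwxr-xr-x  2 agent agent 4096 Dec  7 16:42 pics
{'time_s': 0.0, 'joints': array([ 1.05841030e+00,  4.80832098e-01,  1.59687731e+00, -1.71317814e-06,
        1.06511211e+00, -4.66183741e-02]), 'qd': array([-2.45120294e-04,  1.07796162e-03, -1.50031819e-03, -9.26411393e-04,
       -4.40277270e-05,  9.31085744e-04]), 'tau': array([-6.23319793e-04, -9.50638247e+01, -4.30187631e+01,  3.08622875e-04,
        1.23455105e-02, -4.14994213e-05]), 'eef_pos': array([0.29170675, 0.58039697, 0.23067095]), 'tcp_rot': array([-1.68788096e-04,  2.30784007e-01,  9.73004812e-01, -5.90795631e-04]), 'force': array([-0.11248259, -1.00448714,  0.58545528]), 'wrist_torque': array([-0.03147405,  0.02305325,  0.0152761 ]), 'gripper_width': 0.08548333004340779}
0.0187
scene 499.6009011677148 499.6009011677148 253.92482616974718 194.07032623617096 [[0.6367, -0.6064, 0.4763, 1.3864], [0.771, 0.5112, -0.3798, -0.6525], [-0.0132, 0.609, 0.793, 1.4148], [0.0, 0.0, 0.0, 1.0]] ['color', 'fx', 'fy', 'cx', 'cy', 'world_from_camera']
top 400.3181447953979 400.3181447953979 258.91081237311727 192.21310065509368 [[0.0201, 0.9897, -0.1419, 0.3921], [-0.9997, 0.0215, 0.0081, -0.0192], [0.0111, 0.1417, 0.9899, 1.4327], [0.0, 0.0, 0.0, 1.0]] ['color', 'fx', 'fy', 'cx', 'cy', 'world_from_camera']
wrist 293.19645989779207 293.19645989779207 260.2235666007534 191.40771303177942 [[0.4498, -0.8541, -0.2611, 0.2258], [0.8931, 0.4296, 0.1331, 0.6149], [-0.0015, -0.2931, 0.9561, 0.3735], [0.0, 0.0, 0.0, 1.0]] ['color', 'fx', 'fy', 'cx', 'cy', 'world_from_camera']
```

View pics/scene0.png

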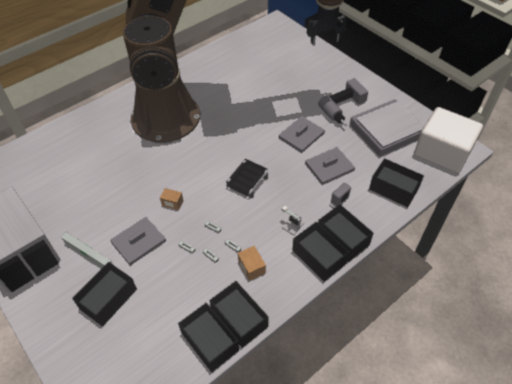

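View pics/top0.png

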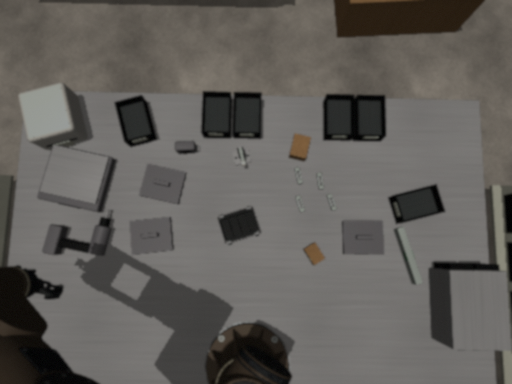

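View pics/wrist0.png

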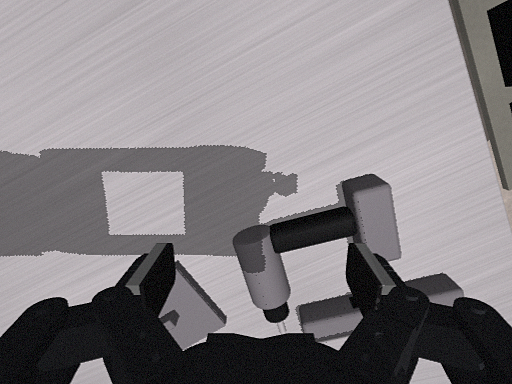

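The top view shows four buckles near (298,176), (320,180), (299,203) and (331,202). The tub is at (239,224), the lids at (163,183), (152,235) and (363,237), and the tally switch at (241,156). I'll work out coarse positions next, then look closer with the wrist camera.

```bash
cat > h.py <<'E'
import numpy as np, cv2
from scipy.spatial.transform import Rotation as R
from cell import bot,cams,job
def ray(c,u,v):
    T=np.array(c["world_from_camera"]); d=np.array([(u-c["cx"])/c["fx"],-(v-c["cy"])/c["fy"],-1.0])
    return T[:3,3],T[:3,:3]@d
def onz(c,u,v,z):
    o,d=ray(c,u,v); return o+d*(z-o[2])/d[2]
def tri(obs):
    A=np.zeros((3,3));b=np.zeros(3)
    for c,u,v in obs:
        o,d=ray(c,u,v); d=d/np.linalg.norm(d); P=np.eye(3)-np.outer(d,d); A+=P;b+=P@o
    p=np.linalg.solve(A,b)
    r=[np.linalg.norm(np.cross(p-ray(c,u,v)[0],ray(c,u,v)[1]/np.linalg.norm(ray(c,u,v)[1]))) for c,u,v in obs]
    return p,max(r)
def proj(c,p):
    T=np.linalg.inv(np.array(c["world_from_camera"])); q=T[:3,:3]@np.array(p)+T[:3,3]
    return c["cx"]+c["fx"]*q[0]/-q[2], c["cy"]-c["fy"]*q[1]/-q[2]
def toolR(yaw):  # tool x along (cos,sin), y along (sin,-cos), z down
    c,s=np.cos(yaw),np.sin(yaw); return np.array([[c,s,0],[s,-c,0],[0,0,-1]])
def pose():
    s=bot.get_state(); w,x,y,z=s["tcp_rot"]; return s["eef_pos"],R.from_quat([x,y,z,w]).as_matrix(),s
def yaw_now():
    p,M,s=pose(); return np.arctan2(M[1,0],M[0,0])
def delta(target,yaw=None,half=True):
    """print the row(turn deg, shift mm) from the measured pose to TCP target with tool yaw"""
    p,M,s=pose()
    y0=np.arctan2(M[1,0],M[0,0])
    if yaw is None: yaw=y0
    if half:
        yaw=y0+(yaw-y0+np.pi/2)%np.pi-np.pi/2
    rv=R.from_matrix(M.T@toolR(yaw)).as_rotvec(degrees=True)
    t=M.T@(np.array(target)-p)*1000
    print("row:",rv.round(2).tolist(),t.round(1).tolist()," from",p.round(4),"yaw",round(np.degrees(y0),2),"->",round(np.degrees(yaw),2),"j6",s["joints"][5].round(3),"t",round(s["time_s"],2))
def snap(n,f):
    c=cams.camera(n); cv2.imwrite(f,c["color"]); np.save(f.replace(".png",".npy"),c,allow_pickle=True); return c
def load(f): return np.load(f.replace(".png",".npy"),allow_pickle=True).item()
E
python3 - <<'E'
from h import *
c=snap("top","pics/top1.png"); s=snap("scene","pics/scene1.png")
for n,uv,uw in [("b",(298,176),(233,245)),("b",(320,180),(210,256)),("b",(299,203),(213,227)),("b",(331,202),(187,247)),("tub",(239,224),(248,176)),("lidA",(163,183),(330,163)),("lidB",(152,235),(301,132)),("lidC",(363,237),(138,238)),("roller",(240,150),(289,213)),("tape",(185,146),(341,194)),("c1",(314,253),(172,196)),("c2",(299,146),(252,259))]:
    p,r=tri([(c,*uv),(s,*uw)]); print(n,p.round(3),round(r,4), onz(c,*uv,0.02).round(3))
print(np.degrees(yaw_now()))
p,M,st=pose(); T=np.array(s["world_from_camera"]); w=cams.camera("wrist"); T=np.array(w["world_from_camera"])
print("cam in tool",(M.T@(T[:3,3]-p)).round(4)); print((M.T@T[:3,:3]).round(3))
E
```

```text
b [ 0.66  -0.169  0.01 ] 0.0025 [ 0.656 -0.17   0.02 ]
b [ 0.646 -0.25   0.01 ] 0.0005 [ 0.644 -0.249  0.02 ]
b [ 0.561 -0.175  0.009] 0.0005 [ 0.559 -0.174  0.02 ]
b [ 0.567 -0.289  0.008] 0.002 [ 0.565 -0.288  0.02 ]
tub [0.481 0.04  0.037] 0.0037 [0.48  0.037 0.02 ]
lidA [0.621 0.313 0.028] 0.0034 [0.62  0.312 0.02 ]
lidB [0.436 0.341 0.028] 0.0027 [0.435 0.34  0.02 ]
lidC [ 0.444 -0.397  0.024] 0.0021 [ 0.443 -0.4    0.02 ]
roller [0.726 0.03  0.086] 0.0091 [0.747 0.041 0.02 ]
tape [0.753 0.237 0.038] 0.0007 [0.758 0.24  0.02 ]
c1 [ 0.386 -0.221  0.045] 0.0032 [ 0.384 -0.228  0.02 ]
c2 [ 0.76  -0.168  0.05 ] 0.0015 [ 0.767 -0.173  0.02 ]
153.3093448020233
cam in tool [ 0.0744  0.001  -0.1427]
[[-0.001  0.956  0.293]
 [ 1.     0.001  0.001]
 [ 0.     0.293 -0.956]]
```

Run:
```python
import cv2
a=cv2.imread("pics/top0.png")[90:280,100:420]; cv2.imwrite("pics/top0z.png",cv2.resize(a,None,fx=2.5,fy=2.5,interpolation=cv2.INTER_CUBIC))
a=cv2.imread("pics/scene0.png")[100:300,100:380]; cv2.imwrite("pics/scene0z.png",cv2.resize(a,None,fx=2.8,fy=2.8,interpolation=cv2.INTER_CUBIC))
```

```text
(no output)
```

View pics/scene0z.png

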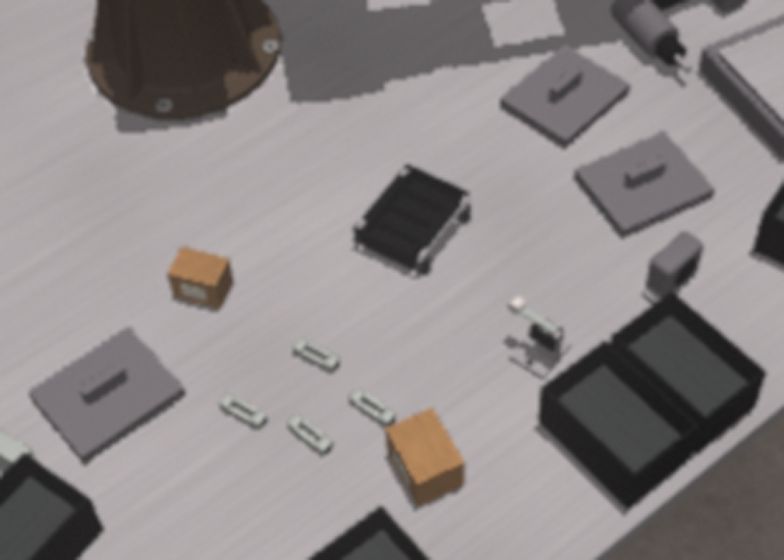

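View pics/top0z.png

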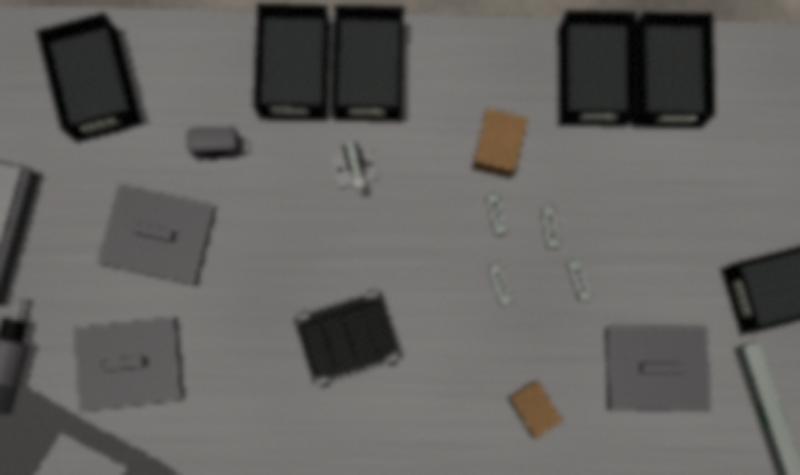

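Run:
```python
from h import *
delta([0.50,0.04,0.28],np.radians(18),half=False)
```

```text
row: [-0.01, 0.03, 135.31] [-428.8, -389.6, -48.8]  from [0.2919 0.5806 0.2311] yaw 153.31 -> 18.0 j6 -0.047 t 0.3
```

Call:
{"api": "servo_tool", "payload": {
  "commands": [
    [0,0,7,-22,-20,-5,50],
    [0,0,14,-44,-40,-10,50],
    [0,0,21,-66,-60,-15,50],
    [0,0,28,-88,-80,-20,50],
    [0,0,35,-110,-100,-25,50],
    [0,0,42,-132,-120,-29,50],
    [0,0,49,-154,-140,-33,50],
    [0,0,56,-176,-160,-37,50],
    [0,0,63,-198,-180,-41,50],
    [0,0,70,-220,-200,-45,50]
  ]
}}

```text
time_s: 1.13
eef_pos: [0.3989, 0.3019, 0.2766]
tcp_rot: [0.0, 0.749, 0.662, 0.0]
force: [0.6, 0.2, 0.8]
gripper_width: 0.0504
```

Run:
```python
from h import *
delta([0.50,0.04,0.28],np.radians(18),half=False)
```

```text
row: [0.01, -0.01, 64.98] [-247.6, 132.4, -3.4]  from [0.3989 0.3019 0.2766] yaw 82.98 -> 18.0 j6 0.71 t 1.13
```

Call:
{"api": "servo_tool", "payload": {
  "commands": [
    [0,0,7,-28,15,-1,50],
    [0,0,14,-56,30,-2,50],
    [0,0,21,-84,45,-3,50],
    [0,0,28,-112,60,-3,50],
    [0,0,35,-140,75,-3,50],
    [0,0,42,-168,90,-3,50],
    [0,0,49,-196,105,-3,50],
    [0,0,56,-222,118,-3,50],
    [0,0,63,-242,129,-3,50],
    [0,0,65,-248,132,-3,50]
  ]
}}

```text
time_s: 1.97
eef_pos: [0.502, 0.0388, 0.2794]
tcp_rot: [0.0, 0.988, 0.154, 0.0]
force: [0.1, -0.3, 0.5]
gripper_width: 0.0504
```

Run:
```python
from h import *
c=snap("wrist","pics/w1.png")
delta([0.61,-0.20,0.28],np.radians(18),half=False)
```

```text
row: [0.03, -0.01, -0.1] [29.5, 260.9, -0.6]  from [0.5018 0.0392 0.2793] yaw 17.9 -> 18.0 j6 1.277 t 2.02
```

View pics/w1.png

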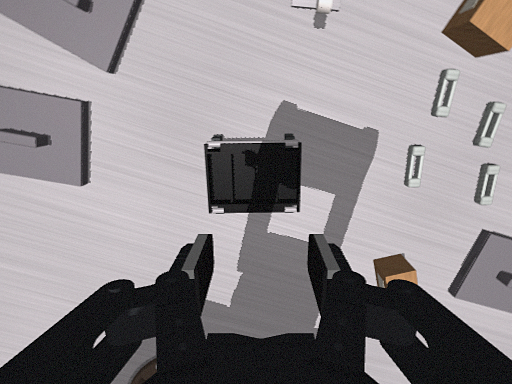

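The wrist view shows the tub around (253,176) and the four buckles at (446,92), (490,122), (416,165) and (488,184). I'll move over the buckles.

Call:
{"api": "servo_tool", "payload": {
  "commands": [
    [0,0,0,4,30,0,50],
    [0,0,0,8,65,0,50],
    [0,0,0,12,100,0,50],
    [0,0,0,16,135,0,50],
    [0,0,0,20,170,0,50],
    [0,0,0,24,205,0,50],
    [0,0,0,27,235,0,50],
    [0,0,0,29,255,0,50],
    [0,0,0,30,261,0,50],
    [0,0,0,30,261,0,50]
  ]
}}

```text
time_s: 2.85
eef_pos: [0.6117, -0.197, 0.2788]
tcp_rot: [-0.0, 0.987, 0.16, -0.0]
force: [0.3, 0.0, -0.5]
gripper_width: 0.0499
```

Run:
```python
from h import *
c=snap("wrist","pics/w2.png")
```

```text
(no output)
```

View pics/w2.png

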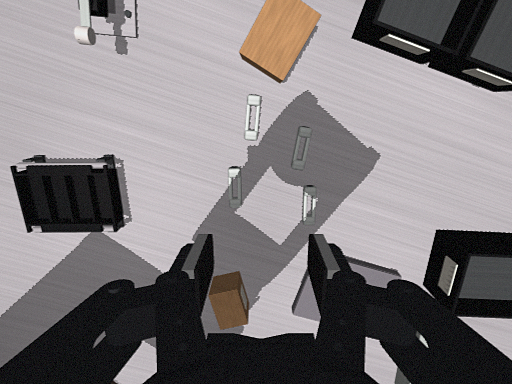

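The buckles appear at (253,117), (301,148), (235,187) and (309,204), some in the arm's shadow. I'll segment them by tint.

Run:
```python
from h import *
for f in ["pics/w1.png","pics/w2.png"]:
    im=cv2.imread(f).astype(int)
    g=(im[...,1]-(im[...,0]+im[...,2])/2)
    g=g/(im.sum(2)/3+5)
    m=((g>0.0)&(im.sum(2)>100)).astype(np.uint8)
    m=cv2.morphologyEx(m,cv2.MORPH_CLOSE,np.ones((5,5)))
    m=cv2.morphologyEx(m,cv2.MORPH_OPEN,np.ones((3,3)))
    cv2.imwrite(f.replace(".png","m.png"),m*255)
    n,l,st,ce=cv2.connectedComponentsWithStats(m)
    for i in range(1,n):
        if st[i,4]>60: print(f,st[i],ce[i].round(1))
```

```text
pics/w1.png [ 444    0   60   57 1637] [471.1  30.4]
pics/w1.png [432  69  28  48 823] [445.   92.2]
pics/w1.png [474 102  32  45 815] [489.1 123.8]
pics/w1.png [ 205  139   55   60 2226] [231.3 170.3]
pics/w1.png [405 145  20  42 651] [414.3 165.4]
pics/w1.png [475 164  25  41 703] [486.6 183.6]
pics/w1.png [276 186  20  13 193] [285.3 192.8]
pics/w1.png [220 204  27   8 144] [234.7 207.1]
pics/w1.png [182 234  25  45 438] [193.7 256. ]
pics/w1.png [315 234  25  45 488] [326.9 255.9]
pics/w1.png [374 255  41  33 670] [389.9 269.2]
pics/w1.png [131 359  25  25 317] [144.2 371.3]
pics/w2.png [ 78   0  19  27 327] [85.7 11.5]
pics/w2.png [ 378    0   81   44 2481] [419.   16.7]
pics/w2.png [ 472    0   40   71 1925] [496.4  37.4]
pics/w2.png [272   3  12   8  72] [277.7   6.7]
pics/w2.png [309  12   8  12  74] [312.4  17.5]
pics/w2.png [75 29 18  7 83] [82.3 32.5]
pics/w2.png [380  34  50  21 472] [404.4  43.9]
pics/w2.png [276  53  10   8  61] [280.5  56.1]
pics/w2.png [242  55  20  15 139] [252.4  60.6]
pics/w2.png [462  68  50  18 404] [487.7  76.6]
pics/w2.png [245  95  16  45 451] [252.1 116.5]
pics/w2.png [291 126  21  44 538] [301.  146.8]
pics/w2.png [102 155  12  14  99] [108.7 161.1]
pics/w2.png [228 167  14  41 449] [234.6 187.3]
pics/w2.png [302 186  15  40 441] [308.9 205.4]
pics/w2.png [182 234  25  45 459] [193.6 255.8]
pics/w2.png [314 234  25  45 458] [326.7 255.7]
pics/w2.png [438 257  20  39 475] [447.3 275. ]
pics/w2.png [ 459  256   53   44 2019] [487.5 278.4]
pics/w2.png [ 210  272   38   53 1529] [228.9 298.1]
pics/w2.png [415 331  13  16  84] [421.  338.4]
pics/w2.png [395 369  16  15 146] [400.8 377.8]
```

View pics/w2m.png

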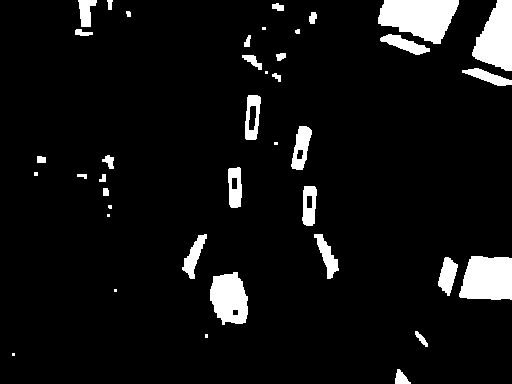

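```bash
cat >> h.py <<'E'
def bmask(im):
    im=im.astype(int)
    g=(im[...,1]-(im[...,0]+im[...,2])/2)/(im.sum(2)/3+5)
    m=((g>0.0)&(im.sum(2)>100)).astype(np.uint8)
    m=cv2.morphologyEx(m,cv2.MORPH_CLOSE,np.ones((5,5)))
    return cv2.morphologyEx(m,cv2.MORPH_OPEN,np.ones((3,3)))
def buckles(c,z=0.014,area=(200,6000)):
    """blobs whose outline on the plane z measures like a buckle"""
    m=bmask(c["color"]); out=[]
    for k in cv2.findContours(m,cv2.RETR_EXTERNAL,cv2.CHAIN_APPROX_NONE)[0]:
        if not area[0]<cv2.contourArea(k)<area[1]: continue
        P=np.array([onz(c,u,v,z)[:2] for u,v in k[:,0].astype(float)]).astype(np.float32)
        (cx,cy),(w,h),a=cv2.minAreaRect(P*1000)
        L,W=max(w,h),min(w,h); ang=a if w>h else a+90
        if 48<L<75 and 10<W<30:
            px=cv2.minAreaRect(k)[0]
            out.append((np.array([cx,cy])/1000,(ang+90)%180-90,L,W,px))
    return out
E
python3 - <<'E'
from h import *
a=load("pics/w1.png");b=load("pics/w2.png")
A=buckles(a);B=buckles(b)
for x in A: print("A",x[0].round(4),round(x[1],1),round(x[2],1),round(x[3],1))
for x in B:
    print("B",x[0].round(4),round(x[1],1),round(x[2],1),round(x[3],1))
    y=min(A,key=lambda q:np.linalg.norm(q[0]-x[0])); p,r=tri([(a,*y[4]),(b,*x[4])]); print("   tri",p.round(4),round(r,4))
E
```

```text
A [ 0.5644 -0.2842] 17.9 60.1 26.4
A [ 0.5573 -0.1724] 19.2 59.7 22.8
A [ 0.6407 -0.2434] 9.0 59.3 26.3
A [ 0.659  -0.1667] 12.9 59.3 23.8
B [ 0.5236 -0.5395] 16.1 69.1 24.7
   tri [ 0.576  -0.3255  0.1105] 0.0949
B [ 0.566  -0.2874] 18.7 61.2 19.2
   tri [ 0.5651 -0.2889  0.008 ] 0.0001
B [ 0.5587 -0.1751] 19.0 60.3 18.6
   tri [ 0.5577 -0.175   0.0093] 0.0
B [ 0.6424 -0.2458] 9.7 60.8 20.3
   tri [ 0.6424 -0.2464  0.0099] 0.0003
B [ 0.6602 -0.1687] 12.9 58.8 18.0
   tri [ 0.6604 -0.1687  0.01  ] 0.0002
B [ 0.8054 -0.4423] -89.2 69.4 11.0
   tri [ 0.6464 -0.124   0.3281] 0.1041
B [ 0.8068 -0.3239] 90.0 65.3 13.6
   tri [ 0.7165 -0.2766  0.0372] 0.0845
```

Four buckles found, and the two views agree to within about 1 mm in height (8–10 mm). Now the tub, zoomed in both views.

Run:
```python
from h import *
a=cv2.imread("pics/w1.png")[125:225,190:315]; b=cv2.imread("pics/w2.png")[145:245,5:130]
f=lambda x: cv2.resize(np.clip(x.astype(float)*1.8,0,255).astype(np.uint8),None,fx=6,fy=6,interpolation=cv2.INTER_NEAREST)
cv2.imwrite("pics/tubA.png",f(a)); cv2.imwrite("pics/tubB.png",f(b))
```

```text
(no output)
```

View pics/tubA.png

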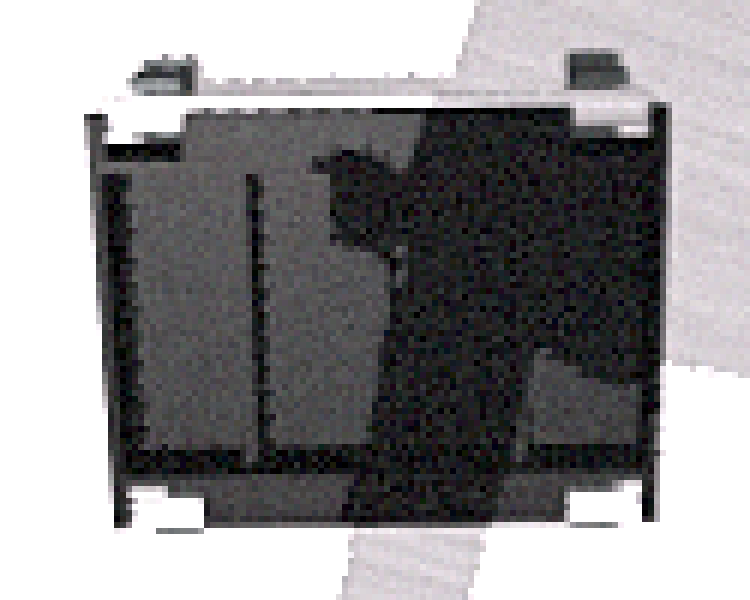

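View pics/tubB.png

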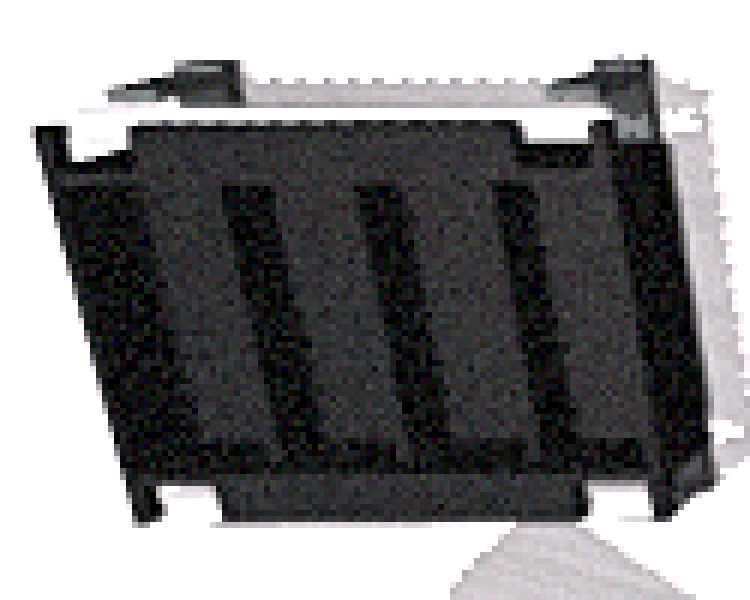

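Run:
```python
from h import *
a=load("pics/w1.png");b=load("pics/w2.png")
A=dict(TL=(204.2,143.5),TR=(301.3,142.2),BL=(209.5,212.3),BR=(299.9,212.0))
B=dict(TL=(10.8,165.8),TR=(107.5,165),BL=(27.8,232),BR=(114.2,232))
P={}
for k in A:
    p,r=tri([(a,*A[k]),(b,*B[k])]); print(k,p.round(4),round(r,4)); 
for c,X in((a,A),(b,B)):
    Q={k:onz(c,*X[k],0.04)[:2] for k in X}
    ctr=sum(Q.values())/4; 
    e=lambda p,q: (round(1000*np.linalg.norm(Q[q]-Q[p]),1), round(np.degrees(np.arctan2(*(Q[q]-Q[p])[::-1])),1))
    print(ctr.round(4),"top",e("TL","TR"),"bot",e("BL","BR"),"left",e("BL","TL"),"right",e("BR","TR"))
```

```text
TL [0.5022 0.1154 0.0402] 0.0001
TR [ 0.542  -0.0046  0.0366] 0.0001
BL [0.4123 0.0843 0.0414] 0.0003
BR [ 0.4529 -0.0337  0.0459] 0.0003
[0.4768 0.0401] top (np.float64(126.0), np.float64(-71.5)) bot (np.float64(125.9), np.float64(-72.1)) left (np.float64(95.5), np.float64(19.0)) right (np.float64(96.8), np.float64(18.9))
[0.4765 0.0408] top (np.float64(128.4), np.float64(-71.2)) bot (np.float64(122.8), np.float64(-71.7)) left (np.float64(95.9), np.float64(18.5)) right (np.float64(97.1), np.float64(15.2))
```

Tub centre is (0.4768, 0.0403), yaw 18.5°, and the outline measures 127 × 96 mm as stated. I'll start with the first buckle at (0.5587, -0.175), yaw 19°.

Run:
```python
from h import *
delta([0.5587,-0.175,0.005],np.radians(19))
```

```text
row: [-0.05, 0.03, -0.62] [-43.1, -36.2, 274.0]  from [ 0.6112 -0.1959  0.2789] yaw 18.38 -> 19.0 j6 0.892 t 2.9
```

Call:
{"api": "servo_tool", "payload": {
  "commands": [
    [0,0,-0.6,-22,-18,15,42],
    [0,0,-0.6,-43,-36,45,42],
    [0,0,-0.6,-43,-36,85,42],
    [0,0,-0.6,-43,-36,125,42],
    [0,0,-0.6,-43,-36,165,42],
    [0,0,-0.6,-43,-36,205,42],
    [0,0,-0.6,-43,-36,235,42],
    [0,0,-0.6,-43,-36,254,42],
    [0,0,-0.6,-43,-36,254,42],
    [0,0,-0.6,-43,-36,254,42]
  ]
}}

```text
time_s: 3.73
eef_pos: [0.5585, -0.1745, 0.0252]
tcp_rot: [-0.001, 0.986, 0.165, -0.001]
force: [0.6, -0.3, 0.7]
gripper_width: 0.042
```

Run:
```python
from h import *
delta([0.5587,-0.175,0.005],np.radians(19))
c=snap("wrist","pics/w3.png")
for x in buckles(c,area=(200,20000)): print("B",x[0].round(4),round(x[1],1),round(x[2],1),round(x[3],1),x[4])
```

```text
row: [-0.08, 0.08, 0.01] [0.1, 0.6, 20.2]  from [ 0.5585 -0.1745  0.0252] yaw 19.01 -> 19.0 j6 0.884 t 3.73
B [ 0.5707 -0.2831] 18.7 57.0 25.2 (438.52294921875, 270.1524658203125)
B [ 0.5583 -0.1738] 18.6 64.1 20.0 (260.7214660644531, 235.58477783203125)
B [ 0.6418 -0.2441] 8.9 60.2 24.2 (439.9201354980469, 136.49964904785156)
B [ 0.6561 -0.1694] 13.1 54.2 18.8 (318.2093505859375, 58.40911865234375)
```

View pics/w3.png

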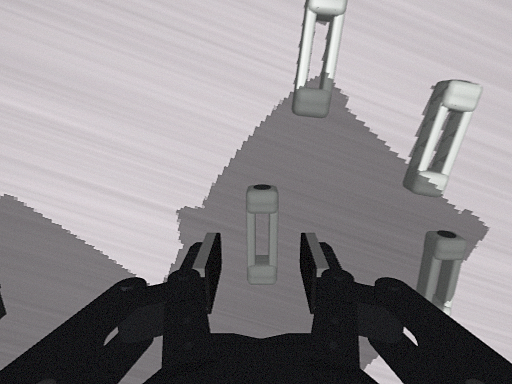

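The buckle sits centred between the pads at (262,235). I'll descend, close and lift.

Call:
{"api": "servo_tool", "payload": {
  "commands": [
    [0,0,0,0,0.5,14,42],
    [0,0,0,0,0.5,20,42],
    [0,0,0,0,0.5,20,5],
    [0,0,0,0,0.5,20,5],
    [0,0,0,0,0.5,20,5],
    [0,0,0,0,0.5,20,5],
    [0,0,0,0,0.5,20,5],
    [0,0,0,0,0.5,10,5],
    [0,0,0,0,0.5,-20,5],
    [0,0,0,0,0.5,-55,5]
  ]
}}

```text
time_s: 4.62
eef_pos: [0.5581, -0.1761, 0.0806]
tcp_rot: [-0.001, 0.986, 0.164, -0.001]
force: [1.8, -0.4, -1.5]
gripper_width: 0.016
```

Run:
```python
from h import *
delta([0.4620,0.0844,0.08],np.radians(18.5))
```

```text
row: [-0.11, 0.14, 0.41] [-6.5, -277.6, 1.2]  from [ 0.5581 -0.1761  0.0806] yaw 18.91 -> 18.5 j6 0.883 t 4.62
```

Call:
{"api": "servo_tool", "payload": {
  "commands": [
    [0,0,0,0,-25,0,5],
    [0,0,0.2,-1,-60,0,5],
    [0,0,0.4,-2,-97,0,5],
    [0,0,0.4,-3,-135,0,5],
    [0,0,0.4,-4,-173,0,5],
    [0,0,0.4,-5,-210,0,5],
    [0,0,0.4,-6,-245,0,5],
    [0,0,0.4,-6,-268,0,5],
    [0,0,0.4,-6.5,-277,0,5],
    [0,0,0.4,-6.5,-277.5,0,5]
  ]
}}

```text
time_s: 5.45
eef_pos: [0.4629, 0.0854, 0.0812]
tcp_rot: [-0.0, 0.987, 0.162, 0.0]
force: [0.0, 0.3, -1.6]
gripper_width: 0.0162
```

Run:
```python
from h import *
delta([0.4620,0.0844,0.044],np.radians(18.5))
c=snap("wrist","pics/w4.png")
```

```text
row: [0.0, -0.04, 0.16] [-1.1, 0.6, 37.2]  from [0.4629 0.0854 0.0812] yaw 18.66 -> 18.5 j6 1.363 t 5.45
```

View pics/w4.png

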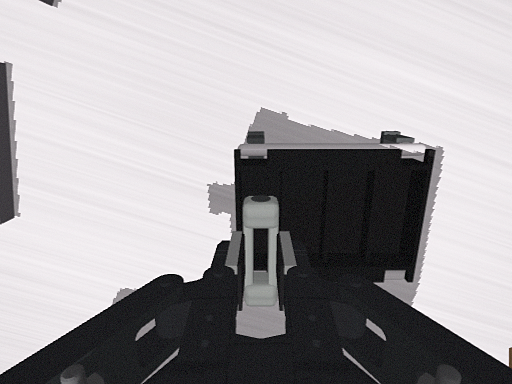

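The buckle is held over the left pocket, and the tub's corners are at about (235,149), (435,149) and (412,282). I'll cross-check the tub position with these.

Run:
```python
from h import *
c=load("pics/w4.png")
Q=[onz(c,*q,0.04)[:2] for q in [(235,149),(435.5,149),(412,282.5)]]
print(np.round(Q,4)); print("centre",(Q[0]+Q[2])/2, np.linalg.norm(Q[1]-Q[0]),np.linalg.norm(Q[2]-Q[1]),np.degrees(np.arctan2(*(Q[1]-Q[2])[::-1])),np.degrees(np.arctan2(*(Q[1]-Q[0])[::-1])))
b=buckles(c,z=0.09,area=(200,20000)); print(b)
```

```text
[[ 0.5024  0.1159]
 [ 0.5426 -0.0036]
 [ 0.4507 -0.0345]]
centre [0.47651652 0.04068563] 0.12604955236114168 0.09699353478471333 18.565946324154524 -71.38866409164244
[]
```

Consistent: centre (0.4765, 0.0405). Now I'll lower and release.

Call:
{"api": "servo_tool", "payload": {
  "commands": [
    [0,0,0.2,-1,0.5,20,5],
    [0,0,0.2,-1,0.5,34,5],
    [0,0,0.2,-1,0.5,37,5],
    [0,0,0.2,-1,0.5,37,5],
    [0,0,0.2,-1,0.5,37,30],
    [0,0,0.2,-1,0.5,37,36],
    [0,0,0.2,-1,0.5,37,36],
    [0,0,0.2,-1,0.5,20,42],
    [0,0,0.2,-1,0.5,-10,42],
    [0,0,0.2,-1,0.5,-40,42]
  ]
}}

```text
time_s: 6.33
eef_pos: [0.4619, 0.0829, 0.1212]
tcp_rot: [-0.0, 0.987, 0.159, -0.001]
force: [1.0, 0.5, -0.2]
gripper_width: 0.0421
```

Run:
```python
from h import *
c=snap("wrist","pics/w5.png")
delta([0.6603,-0.169,0.06],np.radians(13))
```

```text
row: [0.05, -0.29, 5.32] [106.1, 300.9, 67.2]  from [0.4646 0.0833 0.1263] yaw 18.32 -> 13.0 j6 1.364 t 6.38
```

View pics/w5.png

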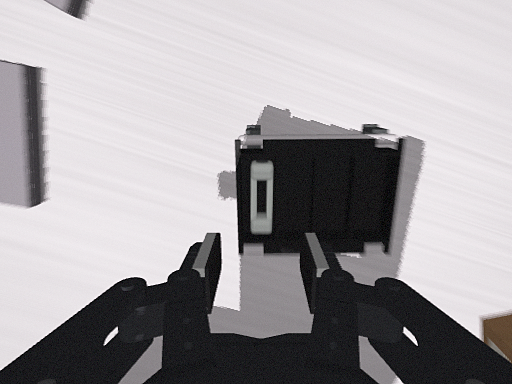

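The first buckle lies in the leftmost pocket at (261,198). Next, the buckle at (0.660, -0.169).

Call:
{"api": "servo_tool", "payload": {
  "commands": [
    [0,0,1,10,28,0,42],
    [0,0,2,22,62,0,42],
    [0,0,3,34,98,0,42],
    [0,0,4,47,135,0,42],
    [0,0,5,60,172,10,42],
    [0,0,5.3,73,209,25,42],
    [0,0,5.3,86,246,42,42],
    [0,0,5.3,99,280,60,42],
    [0,0,5.3,106,300,67,42],
    [0,0,5.3,106,301,67,42]
  ]
}}

```text
time_s: 7.22
eef_pos: [0.6596, -0.1731, 0.0518]
tcp_rot: [0.0, 0.994, 0.112, 0.0]
force: [-2.3, 0.1, 0.4]
gripper_width: 0.0423
```

Run:
```python
from h import *
c=snap("wrist","pics/w6.png")
for x in buckles(c,area=(200,20000)): print("B",x[0].round(4),round(x[1],1),round(x[2],1),round(x[3],1),x[4])
delta([0.6603,-0.169,0.005],np.radians(13))
```

```text
B [ 0.5618 -0.2844] 48.1 51.7 18.4 (371.4747619628906, 362.24090576171875)
B [ 0.6611 -0.1668] 12.3 61.7 20.6 (252.6304168701172, 214.5873565673828)
row: [0.0, 0.01, -0.1] [2.5, -1.9, 47.5]  from [ 0.6583 -0.1714  0.0525] yaw 12.9 -> 13.0 j6 1.047 t 7.27
```

View pics/w6.png

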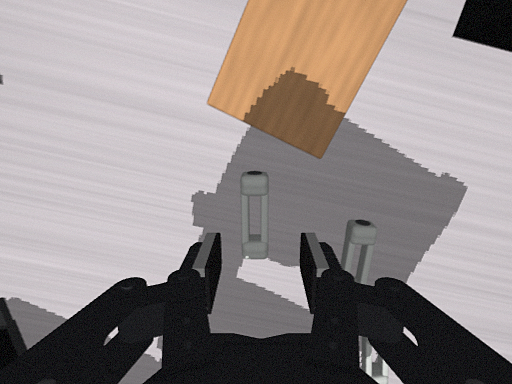

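Call:
{"api": "servo_tool", "payload": {
  "commands": [
    [0,0,0,2.5,-2.5,10,42],
    [0,0,0,2.5,-2.5,32,42],
    [0,0,0,2.5,-2.5,47,42],
    [0,0,0,2.5,-2.5,47.5,42],
    [0,0,0,2.5,-2.5,47.5,5],
    [0,0,0,2.5,-2.5,47.5,5],
    [0,0,0,2.5,-2.5,47.5,5],
    [0,0,0,2.5,-2.5,47.5,5],
    [0,0,0,2.5,-2.5,40,5],
    [0,0,0,2.5,-2.5,10,5]
  ]
}}

```text
time_s: 8.1
eef_pos: [0.657, -0.1657, 0.0405]
tcp_rot: [-0.001, 0.994, 0.113, -0.003]
force: [-0.5, -0.2, -1.4]
gripper_width: 0.0156
```

Run:
```python
from h import *
delta([0.4717,0.0550,0.085],np.radians(18.5))
```

```text
row: [-0.19, 0.29, -5.5] [-131.1, -256.8, -43.1]  from [ 0.657  -0.1657  0.0405] yaw 13.01 -> 18.5 j6 1.052 t 8.1
```

Call:
{"api": "servo_tool", "payload": {
  "commands": [
    [0,0,-0.5,-4,-8,-25,5],
    [0,0,-1.5,-16,-32,-43,5],
    [0,0,-2.5,-32,-64,-43,5],
    [0,0,-3.5,-49,-97,-43,5],
    [0,0,-4.5,-66,-130,-43,5],
    [0,0,-5.5,-83,-163,-43,5],
    [0,0,-5.5,-100,-196,-43,5],
    [0,0,-5.5,-117,-228,-43,5],
    [0,0,-5.5,-130,-253,-43,5],
    [0,0,-5.5,-131,-257,-43,5]
  ]
}}

```text
time_s: 8.93
eef_pos: [0.4702, 0.0569, 0.0869]
tcp_rot: [-0.0, 0.987, 0.162, -0.001]
force: [-0.3, -0.4, -2.2]
gripper_width: 0.0159
```

Run:
```python
from h import *
c=snap("wrist","pics/w7.png")
delta([0.4717,0.0550,0.044],np.radians(18.5))
```

```text
row: [-0.02, 0.03, 0.14] [-0.8, 1.1, 43.1]  from [0.4721 0.0563 0.0871] yaw 18.64 -> 18.5 j6 1.3 t 8.98
```

View pics/w7.png

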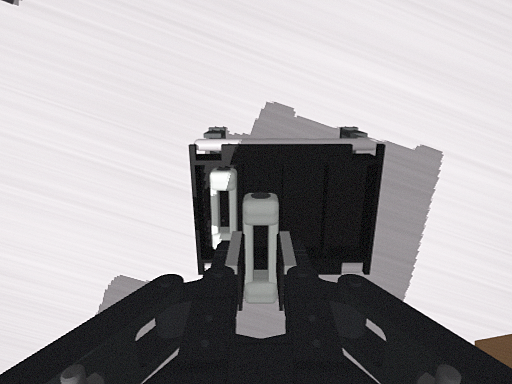

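The second buckle is held over the second pocket, and the first is still in its own at (223,205). Lowering and releasing.

Call:
{"api": "servo_tool", "payload": {
  "commands": [
    [0,0,0,-1,1,20,5],
    [0,0,0,-1,1,38,5],
    [0,0,0,-1,1,43,5],
    [0,0,0,-1,1,43,5],
    [0,0,0,-1,1,43,30],
    [0,0,0,-1,1,43,34],
    [0,0,0,-1,1,43,34],
    [0,0,0,-1,1,30,42],
    [0,0,0,-1,1,0,42],
    [0,0,0,-1,1,-40,42]
  ]
}}

```text
time_s: 9.82
eef_pos: [0.472, 0.0531, 0.1261]
tcp_rot: [-0.0, 0.987, 0.161, -0.002]
force: [1.6, -0.3, -1.1]
gripper_width: 0.042
```

Run:
```python
from h import *
c=snap("wrist","pics/w8.png")
delta([0.6424,-0.246,0.055],np.radians(9.5))
```

```text
row: [0.06, -0.32, 9.02] [62.5, 336.6, 79.6]  from [0.4758 0.0533 0.1337] yaw 18.52 -> 9.5 j6 1.296 t 9.87
```

View pics/w8.png

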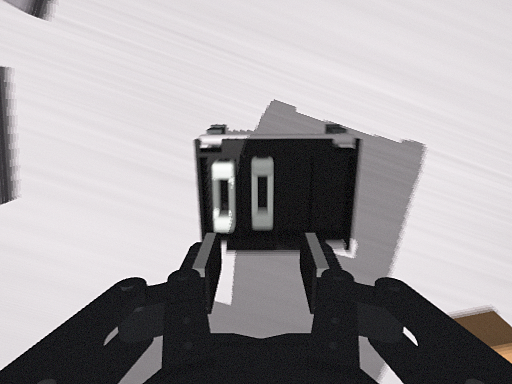

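Two buckles are in separate pockets, at (223,197) and (262,193). Next is (0.6424, -0.246).

Call:
{"api": "servo_tool", "payload": {
  "commands": [
    [0,0,1,4,25,0,42],
    [0,0,2,11,60,0,42],
    [0,0,3,18,97,0,42],
    [0,0,4,25,135,0,42],
    [0,0,5,32,173,5,42],
    [0,0,6,39,211,20,42],
    [0,0,7,46,249,40,42],
    [0,0,8,53,287,60,42],
    [0,0,9,60,322,78,42],
    [0,0,9,62.5,336.5,79.5,42]
  ]
}}

```text
time_s: 10.7
eef_pos: [0.6403, -0.2497, 0.0444]
tcp_rot: [0.0, 0.997, 0.081, -0.0]
force: [-2.0, 0.6, -0.4]
gripper_width: 0.0421
```

Run:
```python
from h import *
c=snap("wrist","pics/w9.png")
for x in buckles(c,area=(200,20000)): print("B",x[0].round(4),round(x[1],1),round(x[2],1),round(x[3],1),x[4])
delta([0.6424,-0.245,0.005],np.radians(9.5))
```

```text
B [ 0.6444 -0.248 ] 8.4 62.1 19.7 (260.0, 216.5)
B [ 0.7389 -0.1897] -14.8 49.3 19.9 (183.11766052246094, 40.0294075012207)
row: [0.07, -0.04, -0.15] [2.0, -5.9, 40.3]  from [ 0.6413 -0.2511  0.0453] yaw 9.35 -> 9.5 j6 0.991 t 10.75
```

View pics/w9.png

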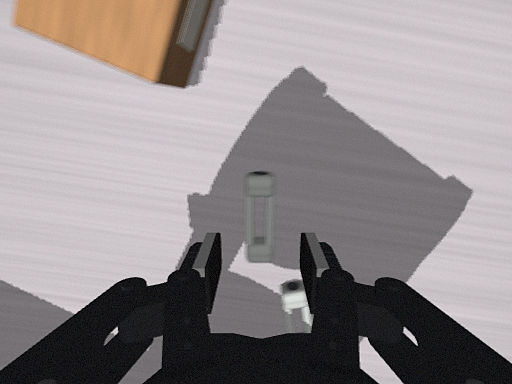

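The buckle is centred between the pads at (260,217), and the last one is behind it at (293,300). I'll grasp.

Call:
{"api": "servo_tool", "payload": {
  "commands": [
    [0,0,0,2,-4,5,42],
    [0,0,0,2,-4,25,42],
    [0,0,0,2,-4,40,42],
    [0,0,0,2,-4,41,42],
    [0,0,0,2,-4,41,5],
    [0,0,0,2,-4,41,5],
    [0,0,0,2,-4,41,5],
    [0,0,0,2,-4,41,5],
    [0,0,0,2,-4,20,5],
    [0,0,0,2,-4,-10,5]
  ]
}}

```text
time_s: 11.58
eef_pos: [0.6391, -0.241, 0.0553]
tcp_rot: [-0.001, 0.997, 0.083, -0.002]
force: [0.3, 0.6, -1.3]
gripper_width: 0.0163
```

Run:
```python
from h import *
delta([0.4815,0.0258,0.088],np.radians(18.5))
```

```text
row: [-0.15, 0.2, -8.99] [-111.5, -289.2, -31.6]  from [ 0.6391 -0.241   0.0553] yaw 9.51 -> 18.5 j6 1.0 t 11.58
```

Call:
{"api": "servo_tool", "payload": {
  "commands": [
    [0,0,-1,-4,-10,-20,5],
    [0,0,-2,-17,-44,-32,5],
    [0,0,-3,-31,-80,-32,5],
    [0,0,-4,-45,-117,-32,5],
    [0,0,-5,-59,-153,-32,5],
    [0,0,-6,-73,-190,-32,5],
    [0,0,-7,-87,-226,-32,5],
    [0,0,-8,-101,-262,-32,5],
    [0,0,-9,-111,-288,-32,5],
    [0,0,-9,-111.5,-289,-32,5]
  ]
}}

```text
time_s: 12.42
eef_pos: [0.4798, 0.0281, 0.0892]
tcp_rot: [-0.0, 0.987, 0.163, -0.001]
force: [0.4, 0.6, -0.4]
gripper_width: 0.0156
```

Run:
```python
from h import *
c=snap("wrist","pics/w10.png")
delta([0.4815,0.0258,0.044],np.radians(18.5))
```

```text
row: [-0.01, 0.01, 0.19] [-0.5, 1.0, 45.4]  from [0.4816 0.0269 0.0894] yaw 18.69 -> 18.5 j6 1.237 t 12.47
```

View pics/w10.png

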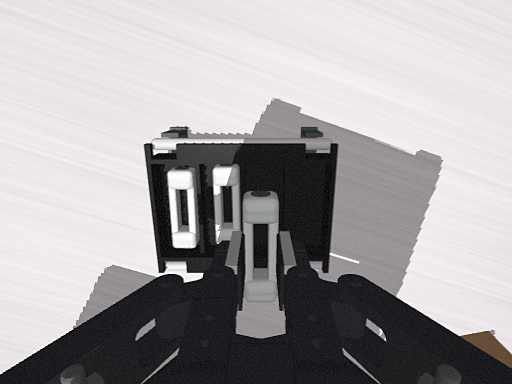

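The third buckle is over the third pocket, with the first two at (183,207) and (226,202). Releasing.

Call:
{"api": "servo_tool", "payload": {
  "commands": [
    [0,0,0,-0.5,1,20,5],
    [0,0,0,-0.5,1,40,5],
    [0,0,0,-0.5,1,45,5],
    [0,0,0,-0.5,1,45,5],
    [0,0,0,-0.5,1,45,30],
    [0,0,0,-0.5,1,45,34],
    [0,0,0,-0.5,1,45,34],
    [0,0,0,-0.5,1,30,42],
    [0,0,0,-0.5,1,0,42],
    [0,0,0,-0.5,1,-35,42]
  ]
}}

```text
time_s: 13.3
eef_pos: [0.482, 0.0237, 0.1242]
tcp_rot: [-0.0, 0.987, 0.161, -0.001]
force: [-0.3, -0.0, -0.0]
gripper_width: 0.042
```

Run:
```python
from h import *
c=snap("wrist","pics/w11.png")
delta([0.566,-0.2875,0.07],np.radians(18.5))
```

```text
row: [0.11, -0.31, 0.01] [-22.6, 320.6, 61.1]  from [0.4853 0.0237 0.1306] yaw 18.51 -> 18.5 j6 1.234 t 13.35
```

View pics/w11.png

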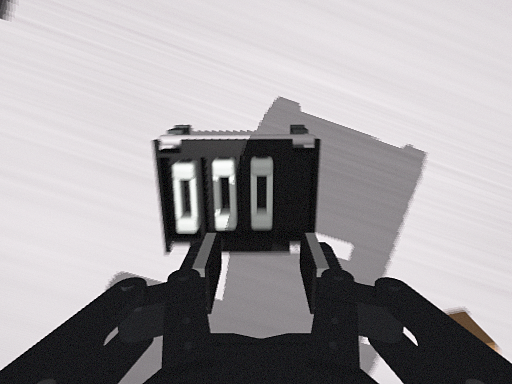

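Three buckles are in three pockets: (186,197), (222,195) and (261,193). Now the last one.

Call:
{"api": "servo_tool", "payload": {
  "commands": [
    [0,0,0,-1,25,0,42],
    [0,0,0,-4,60,0,42],
    [0,0,0,-7,100,0,42],
    [0,0,0,-10,140,0,42],
    [0,0,0,-13,180,0,42],
    [0,0,0,-16,220,0,42],
    [0,0,0,-19,260,20,42],
    [0,0,0,-21,295,40,42],
    [0,0,0,-21,319,55,42],
    [0,0,0,-20,320,55,42]
  ]
}}

```text
time_s: 14.18
eef_pos: [0.5658, -0.2905, 0.0667]
tcp_rot: [0.0, 0.987, 0.159, -0.0]
force: [-1.4, 0.8, -0.6]
gripper_width: 0.0422
```

Run:
```python
from h import *
c=snap("wrist","pics/w12.png")
for x in buckles(c,area=(200,20000)): print("B",x[0].round(4),round(x[1],1),round(x[2],1),round(x[3],1),x[4])
delta([0.566,-0.2875,0.005],np.radians(18.5))
```

```text
B [ 0.5667 -0.2875] 17.9 61.5 18.7 (257.5, 208.5)
row: [-0.01, 0.02, -0.15] [0.7, -0.7, 62.8]  from [ 0.5656 -0.2884  0.0678] yaw 18.35 -> 18.5 j6 0.731 t 14.23
```

View pics/w12.png

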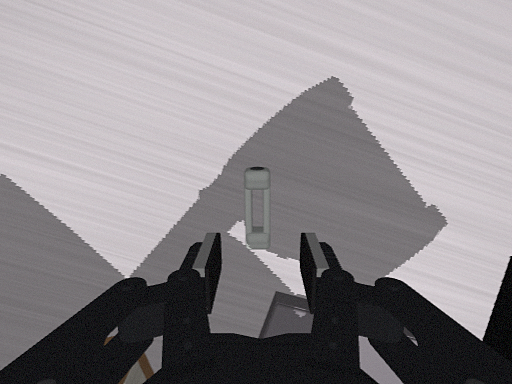

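The last buckle is centred at (258,208). Grasping.

Call:
{"api": "servo_tool", "payload": {
  "commands": [
    [0,0,0,0.7,-0.7,20,42],
    [0,0,0,0.7,-0.7,45,42],
    [0,0,0,0.7,-0.7,60,42],
    [0,0,0,0.7,-0.7,62.5,42],
    [0,0,0,0.7,-0.7,62.5,5],
    [0,0,0,0.7,-0.7,62.5,5],
    [0,0,0,0.7,-0.7,62.5,5],
    [0,0,0,0.7,-0.7,62.5,5],
    [0,0,0,0.7,-0.7,40,5],
    [0,0,0,0.7,-0.7,5,5]
  ]
}}

```text
time_s: 15.07
eef_pos: [0.5643, -0.2841, 0.0625]
tcp_rot: [-0.001, 0.987, 0.161, -0.002]
force: [0.8, 0.2, -1.6]
gripper_width: 0.0158
```

Run:
```python
from h import *
delta([0.4914,-0.0036,0.088],np.radians(18.5))
```

```text
row: [-0.19, 0.17, 0.01] [19.8, -289.2, -24.6]  from [ 0.5643 -0.2841  0.0625] yaw 18.51 -> 18.5 j6 0.733 t 15.07
```

Call:
{"api": "servo_tool", "payload": {
  "commands": [
    [0,0,0,1,-10,-20,5],
    [0,0,0,3,-44,-25,5],
    [0,0,0,6,-80,-25,5],
    [0,0,0,9,-117,-25,5],
    [0,0,0,11,-153,-25,5],
    [0,0,0,13,-190,-25,5],
    [0,0,0,16,-226,-25,5],
    [0,0,0,18,-262,-25,5],
    [0,0,0,20,-288,-25,5],
    [0,0,0,20,-289,-25,5]
  ]
}}

```text
time_s: 15.9
eef_pos: [0.4916, -0.0011, 0.0896]
tcp_rot: [-0.0, 0.987, 0.162, -0.0]
force: [-0.7, -0.8, -1.9]
gripper_width: 0.0154
```

Run:
```python
from h import *
c=snap("wrist","pics/w13.png")
delta([0.4914,-0.0036,0.044],np.radians(18.5))
```

```text
row: [0.01, -0.04, 0.19] [-1.6, 0.5, 45.6]  from [ 0.4927 -0.0026  0.0896] yaw 18.69 -> 18.5 j6 1.177 t 15.95
```

View pics/w13.png

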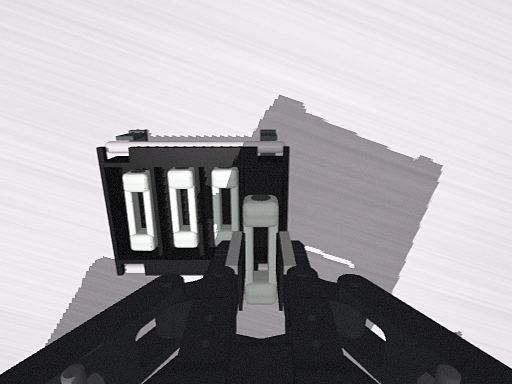

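The fourth buckle is over the last pocket, and the other three are in place. Releasing, then rising for a look.

Call:
{"api": "servo_tool", "payload": {
  "commands": [
    [0,0,0,-1,0.5,20,5],
    [0,0,0,-1,0.5,40,5],
    [0,0,0,-1,0.5,45,5],
    [0,0,0,-1,0.5,45,5],
    [0,0,0,-1,0.5,45,30],
    [0,0,0,-1,0.5,45,34],
    [0,0,0,-1,0.5,45,34],
    [0,0,0,-1,0.5,30,42],
    [0,0,0,-1,0.5,0,60],
    [0,0,0,-1,0.5,-35,60]
  ]
}}

```text
time_s: 16.78
eef_pos: [0.4915, -0.0056, 0.1242]
tcp_rot: [-0.0, 0.987, 0.161, -0.001]
force: [1.2, -0.4, 0.1]
gripper_width: 0.0599
```

Call:
{"api": "servo_tool", "payload": {
  "commands": [
    [0,0,0,0,0,-40,60],
    [0,0,0,0,0,-80,60],
    [0,0,0,0,0,-120,60],
    [0,0,0,0,0,-150,60],
    [0,0,0,0,0,-160,60],
    [0,0,0,0,0,-160,60],
    [0,0,0,0,0,-160,60],
    [0,0,0,0,0,-160,60],
    [0,0,0,0,0,-160,60],
    [0,0,0,0,0,-160,60]
  ]
}}

```text
time_s: 17.62
eef_pos: [0.4918, -0.0055, 0.2826]
tcp_rot: [-0.0, 0.987, 0.161, -0.001]
force: [-0.9, 0.7, 0.3]
gripper_width: 0.0601
```

Run:
```python
from h import *
c=snap("wrist","pics/w14.png")
delta([0.60,0.30,0.28],np.radians(85))
a=cams.camera("top")
np.save("pics/top2.npy",a,allow_pickle=True)
x=a["color"][90:280,100:420]; cv2.imwrite("pics/top2z.png",cv2.resize(x,None,fx=2.5,fy=2.5,interpolation=cv2.INTER_CUBIC))
```

```text
row: [-0.1, 0.07, -66.49] [199.4, -255.4, 2.6]  from [ 0.492  -0.0055  0.2827] yaw 18.51 -> 85.0 j6 1.175 t 17.67
```

View pics/w14.png

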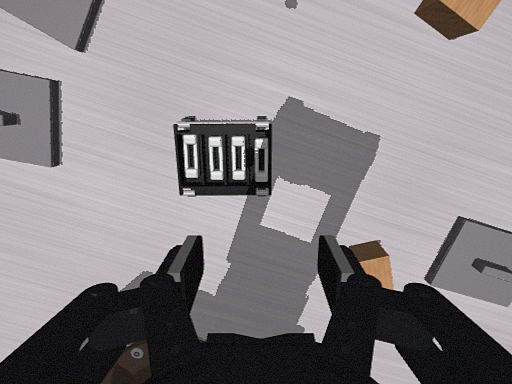

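View pics/top2z.png

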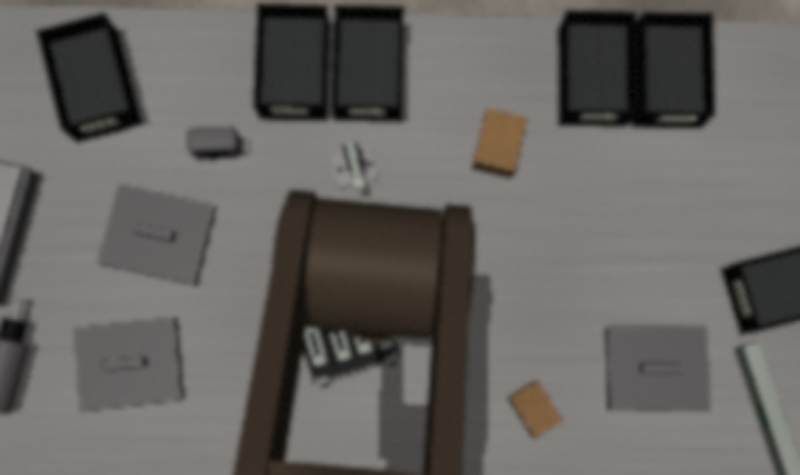

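All four buckles lie in separate pockets: (190,157), (215,158), (238,157) and (261,158). Now I'll survey the two lids on the left.

Call:
{"api": "servo_tool", "payload": {
  "commands": [
    [0,0,-7,10,-13,0,60],
    [0,0,-14,34,-43,0,60],
    [0,0,-21,57,-73,0,60],
    [0,0,-28,80,-103,0,60],
    [0,0,-35,104,-133,0,60],
    [0,0,-42,127,-163,0,60],
    [0,0,-49,151,-193,0,60],
    [0,0,-56,174,-223,0,60],
    [0,0,-63,195,-250,0,60],
    [0,0,-66.5,199.5,-255.5,0,60]
  ]
}}

```text
time_s: 18.55
eef_pos: [0.6014, 0.3049, 0.2826]
tcp_rot: [-0.0, 0.734, 0.679, 0.0]
force: [-0.4, -0.5, 0.1]
gripper_width: 0.0597
```

Run:
```python
from h import *
c=snap("wrist","pics/w15.png")
print(pose()[0],np.degrees(yaw_now()))
```

```text
[0.60107532 0.30388141 0.28242687] 85.68190748232743
```

View pics/w15.png

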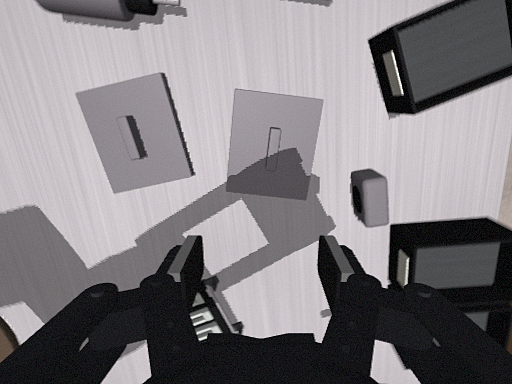

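Lid A has plate corners at about (237,90), (323,99), (309,200) and (227,191), with its handle at (273,148). Lid B is at (135,133), and its handle at (131,138). I'll compute both on the plate's plane.

Run:
```python
from h import *
c=load("pics/w15.png")
x=c["color"][70:215,60:345]; cv2.imwrite("pics/w15z.png",cv2.resize(x,None,fx=2.8,fy=2.8,interpolation=cv2.INTER_NEAREST))
def rect(c,pts,z):
    Q=np.array([onz(c,*p,z)[:2] for p in pts]); 
    L=[np.linalg.norm(Q[i]-Q[i-1])*1000 for i in range(4)]; A=[np.degrees(np.arctan2(*(Q[i]-Q[i-1])[::-1])) for i in range(4)]
    print("ctr",Q.mean(0).round(4),"len",np.round(L,1),"ang",np.round(A,1))
rect(c,[(236.5,89.5),(323,99),(308.5,200),(227,191)],0.02)
rect(c,[(77,92),(162,73),(192,175),(115,193)],0.02)
```

```text
ctr [0.6216 0.3183] len [139.7 114.4 141.1 119.2] ang [ 78.5 -10.4 -99.5 168.9]
ctr [0.4364 0.3487] len [141.8 116.  138.1 116.5] ang [  97.6    7.   -82.2 -171.2]
```

View pics/w15z.png

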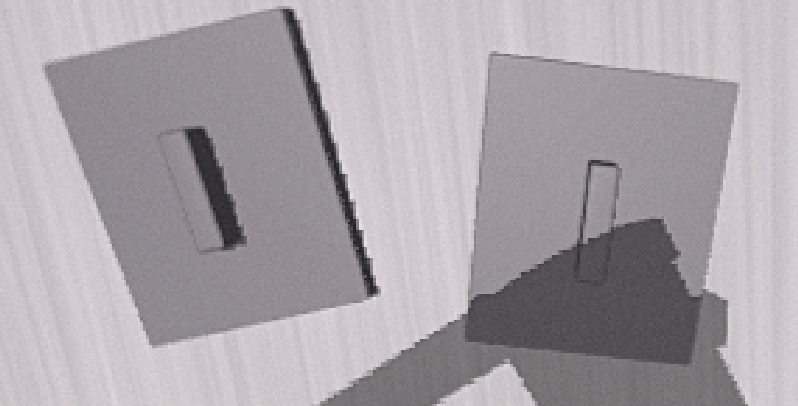

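Run:
```python
from h import *
delta([0.6216,0.3170,0.14],np.radians(79))
c=load("pics/w14.png")
x=c["color"][105:205,165:285]; cv2.imwrite("pics/w14z.png",cv2.resize(np.clip(x.astype(float)*1.6,0,255).astype(np.uint8),None,fx=6.5,fy=6,interpolation=cv2.INTER_NEAREST))
```

```text
row: [-0.04, -0.02, 6.68] [14.6, 19.6, 142.4]  from [0.6011 0.3039 0.2824] yaw 85.68 -> 79.0 j6 0.498 t 18.6
```

View pics/w14z.png

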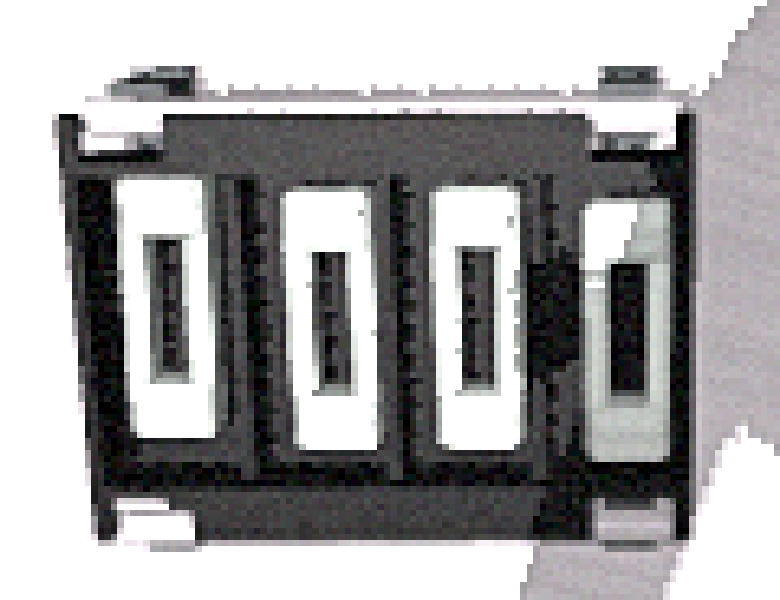

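Run:
```python
from h import *
c=load("pics/w14.png")
def rect(c,pts,z):
    Q=np.array([onz(c,*p,z)[:2] for p in pts]); 
    L=[np.linalg.norm(Q[i]-Q[i-1])*1000 for i in range(4)]; A=[np.degrees(np.arctan2(*(Q[i]-Q[i-1])[::-1])) for i in range(4)]
    print("ctr",Q.mean(0).round(4),"len",np.round(L,1),"ang",np.round(A,1))
rect(c,[(174.2,123.5),(271.8,122.8),(271.2,195),(179.6,195)],0.04)
```

```text
ctr [0.4767 0.0405] len [ 96.4 125.2  97.3 126.4] ang [  17.9  -71.1 -161.4  108.5]
```

Call:
{"api": "servo_tool", "payload": {
  "commands": [
    [0,0,3,7,10,20,60],
    [0,0,6.7,14.5,19.5,55,60],
    [0,0,6.7,14.5,19.5,95,60],
    [0,0,6.7,14.5,19.5,130,60],
    [0,0,6.7,14.5,19.5,142,60],
    [0,0,6.7,14.5,19.5,142,60],
    [0,0,6.7,14.5,19.5,142,60],
    [0,0,6.7,14.5,19.5,142,60],
    [0,0,6.7,14.5,19.5,142,60],
    [0,0,6.7,14.5,19.5,142,60]
  ]
}}

```text
time_s: 19.43
eef_pos: [0.6222, 0.3132, 0.1439]
tcp_rot: [0.0, 0.775, 0.631, 0.001]
force: [-0.4, -0.5, 0.1]
gripper_width: 0.0601
```

Run:
```python
from h import *
c=snap("wrist","pics/w16.png")
print(pose()[0],np.degrees(yaw_now()))
```

```text
[0.62200098 0.31311551 0.14359702] 78.30268929022822
```

View pics/w16.png

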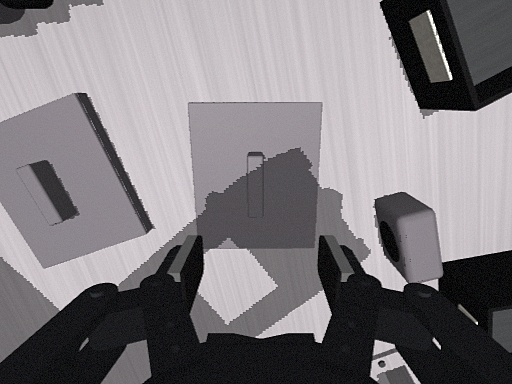

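Lid A from above: plate corners at (189,102), (322,102), (316,248) and (197,247), with the handle spanning about (247–264, 152–217).

Run:
```python
from h import *
c=load("pics/w16.png")
x=c["color"][90:260,170:340]; cv2.imwrite("pics/w16z.png",cv2.resize(x,None,fx=3.5,fy=3.5,interpolation=cv2.INTER_NEAREST))
def rect(c,pts,z):
    Q=np.array([onz(c,*p,z)[:2] for p in pts]); 
    L=[np.linalg.norm(Q[i]-Q[i-1])*1000 for i in range(4)]; A=[np.degrees(np.arctan2(*(Q[i]-Q[i-1])[::-1])) for i in range(4)]
    print("ctr",Q.mean(0).round(4),"len",np.round(L,1),"ang",np.round(A,1))
a=[(189,102),(322,102),(316,248),(197,247)]
rect(c,a,0.02)
d=load("pics/w15.png"); b=[(236.5,89.5),(323,99),(308.5,200),(227,191)]
for p,q in zip(a,b): print([v.round(4) if hasattr(v,'round') else v for v in tri([(c,*p),(d,*q)])])
```

```text
ctr [0.6203 0.3187] len [140.  115.8 141.3 120.2] ang [  77.5  -11.7 -100.7  167.7]
[array([0.5783, 0.3984, 0.0226]), np.float64(0.0009)]
[array([0.6844, 0.3772, 0.0518]), np.float64(0.0003)]
[array([0.6652, 0.2406, 0.0271]), np.float64(0.0011)]
[array([0.5498, 0.2633, 0.0241]), np.float64(0.0017)]
```

View pics/w16z.png

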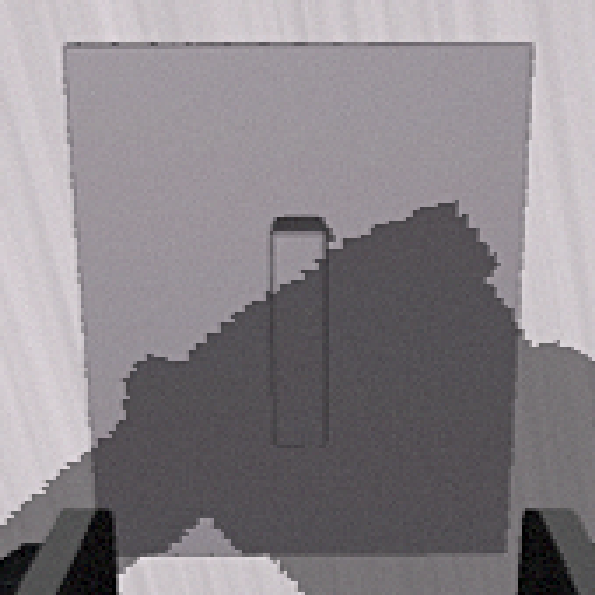

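```bash
cat >> h.py <<'E'
def rect(c,pts,z):
    Q=np.array([onz(c,*p,z)[:2] for p in pts]); 
    L=[np.linalg.norm(Q[i]-Q[i-1])*1000 for i in range(4)]; A=[np.degrees(np.arctan2(*(Q[i]-Q[i-1])[::-1])) for i in range(4)]
    print("ctr",Q.mean(0).round(4),"len",np.round(L,1),"ang",np.round(A,1)); return Q.mean(0)
E
python3 - <<'E'
from h import *
c=load("pics/w16.png")
rect(c,[(247.4,156),(263.1,156),(263.7,217.4),(248.3,217.4)],0.044)
rect(c,[(188.7,102.8),(322.2,102.5),(315.2,247.5),(197,247.5)],0.02)
delta([0.6203,0.3187,0.023],np.radians(78))
E
```

```text
ctr [0.6201 0.3184] len [55.1 13.1 55.1 13.7] ang [  78.4  -11.8 -101.   168.2]
ctr [0.62   0.3185] len [139.9 116.3 140.3 119.4] ang [  77.6  -11.6 -101.1  168.2]
row: [0.12, -0.09, 0.3] [4.9, -3.0, 120.6]  from [0.622  0.3131 0.1436] yaw 78.3 -> 78.0 j6 0.627 t 19.48
```

Plate and handle agree: centre (0.620, 0.3185), axis 78.3°, and the size match confirms the heights. Descending to grasp.

Call:
{"api": "servo_tool", "payload": {
  "commands": [
    [0,0,0,2.5,-1.5,30,50],
    [0,0,0,5,-3,68,45],
    [0,0,0,5,-3,100,45],
    [0,0,0,5,-3,116,45],
    [0,0,0,5,-3,120,45],
    [0,0,0,5,-3,120,45],
    [0,0,0,5,-3,120,5],
    [0,0,0,5,-3,120,5],
    [0,0,0,5,-3,120,5],
    [0,0,0,5,-3,120,5]
  ]
}}

```text
time_s: 20.32
eef_pos: [0.6206, 0.3188, 0.0239]
tcp_rot: [0.0, 0.775, 0.631, 0.002]
force: [0.0, -1.0, 7.6]
gripper_width: 0.0125
```

Call:
{"api": "servo_tool", "payload": {
  "commands": [
    [0,0,0,0,0,0,5],
    [0,0,0,0,0,0,5],
    [0,0,0,0,0,-10,5],
    [0,0,0,0,0,-30,5],
    [0,0,0,0,0,-60,5],
    [0,0,0,0,0,-95,5],
    [0,0,0,0,0,-125,5],
    [0,0,0,0,0,-135,5],
    [0,0,0,0,0,-135,5],
    [0,0,0,0,0,-135,5]
  ]
}}

```text
time_s: 21.15
eef_pos: [0.6193, 0.3183, 0.1574]
tcp_rot: [0.0, 0.775, 0.631, 0.001]
force: [0.8, -0.7, -2.6]
gripper_width: 0.0127
```

Run:
```python
from h import *
c=snap("wrist","pics/w17.png")
print(pose()[0],np.degrees(yaw_now()))
delta([0.4767,0.0405,0.15],np.radians(108.5))
```

```text
[0.61862476 0.31799929 0.15605431] 78.30909632669415
row: [-0.06, 0.02, -30.19] [-300.5, -82.7, 6.3]  from [0.6186 0.318  0.1561] yaw 78.31 -> 108.5 j6 0.635 t 21.2
```

View pics/w17.png

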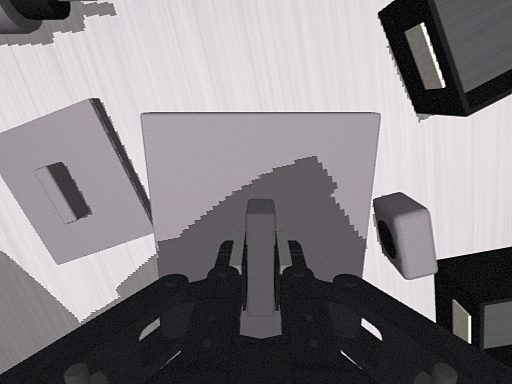

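Lid A is held level, with the far plate corners at (141,113) and (380,113) and its handle at (261,257). I'll work out its pose relative to the tool.

Run:
```python
from h import *
c=load("pics/w17.png"); p,M,s=pose()
for off in (0.0,-0.004):
    z=p[2]+off
    a=onz(c,141.3,113,z);b=onz(c,380,113,z)
    print(off,"far corners in tool:",(M.T@(a-p)*1000).round(1),(M.T@(b-p)*1000).round(1), np.linalg.norm(a-b))
    a=onz(c,247,201,z+.024);b=onz(c,275,201,z+.024)
    print("  handle far end",(M.T@(a-p)*1000).round(1),(M.T@(b-p)*1000).round(1))
```

```text
0.0 far corners in tool: [ 70.8 -55.3   0. ] [70.8 58.1 -0.1] 0.11343728976930266
  handle far end [ 34.8  -4.6 -24. ] [ 34.8   7.5 -24. ]
-0.004 far corners in tool: [ 70.7 -56.9   4. ] [70.6 59.7  3.9] 0.11658529566169144
  handle far end [ 33.5  -4.8 -20. ] [ 33.5   7.7 -20. ]
```

The camera reads objects about 1.4 mm off in tool y, since a centred grip shows at +1.4. So I'll re-measure the tub at placing yaw with the lid in hand, letting that bias cancel.

Run:
```python
from h import *
delta([0.5243,-0.1017,0.25],np.radians(108.5))
```

```text
row: [-0.06, 0.02, -30.19] [-430.2, -7.4, -93.6]  from [0.6186 0.318  0.1561] yaw 78.31 -> 108.5 j6 0.635 t 21.2
```

Call:
{"api": "servo_tool", "payload": {
  "commands": [
    [0,0,-1,-12,0,-4,5],
    [0,0,-3,-40,0,-10,5],
    [0,0,-5,-74,0,-16,5],
    [0,0,-8,-110,0,-24,5],
    [0,0,-11,-146,0,-32,5],
    [0,0,-14,-182,-1,-40,5],
    [0,0,-17,-218,-2,-48,5],
    [0,0,-20,-254,-3,-56,5],
    [0,0,-23,-290,-4,-64,5],
    [0,0,-26,-326,-5,-72,5]
  ]
}}

```text
time_s: 22.03
eef_pos: [0.5466, -0.0014, 0.2273]
tcp_rot: [-0.001, 0.612, 0.791, -0.001]
force: [1.4, -0.4, -0.6]
gripper_width: 0.0126
```

Call:
{"api": "servo_tool", "payload": {
  "commands": [
    [0,0,-2,-30,-17,-10,5],
    [0,0,-4,-66,-36,-20,5],
    [0,0,-4.2,-90,-48,-22,5],
    [0,0,-4.2,-95,-50,-22,5],
    [0,0,-4.2,-95,-50,-22,5],
    [0,0,-4.2,-95,-50,-22,5],
    [0,0,-4.2,-95,-50,-22,5],
    [0,0,-4.2,-95,-50,-22,5],
    [0,0,-4.2,-95,-50,-22,5],
    [0,0,-4.2,-95,-50,-22,5]
  ]
}}

```text
time_s: 22.87
eef_pos: [0.5235, -0.1035, 0.2506]
tcp_rot: [-0.0, 0.584, 0.812, -0.0]
force: [0.3, -0.1, -1.9]
gripper_width: 0.0126
```

Run:
```python
from h import *
c=snap("wrist","pics/w18.png")
delta([0.5243,-0.1017,0.25],np.radians(108.5))
delta([0.4767,0.0405,0.15],np.radians(108.5))
```

```text
row: [-0.01, -0.0, 0.08] [1.6, 1.4, 0.7]  from [ 0.5235 -0.1036  0.2507] yaw 108.58 -> 108.5 j6 -0.576 t 22.92
row: [-0.01, -0.0, 0.08] [151.5, 1.5, 100.7]  from [ 0.5235 -0.1036  0.2507] yaw 108.58 -> 108.5 j6 -0.576 t 22.92
```

View pics/w18.png

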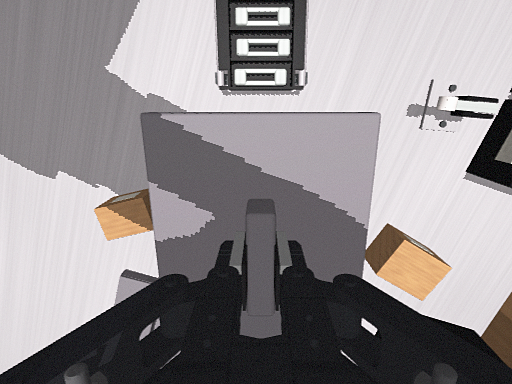

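Run:
```python
from h import *
x=cv2.imread("pics/w18.png")[0:100,205:320]; cv2.imwrite("pics/w18z.png",cv2.resize(np.clip(x.astype(float)*1.6,0,255).astype(np.uint8),None,fx=6,fy=6,interpolation=cv2.INTER_NEAREST))
x=cv2.imread("pics/w18.png")[100:130,130:390]; cv2.imwrite("pics/w18y.png",cv2.resize(x,None,fx=3,fy=12,interpolation=cv2.INTER_NEAREST))
```

```text
(no output)
```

View pics/w18z.png

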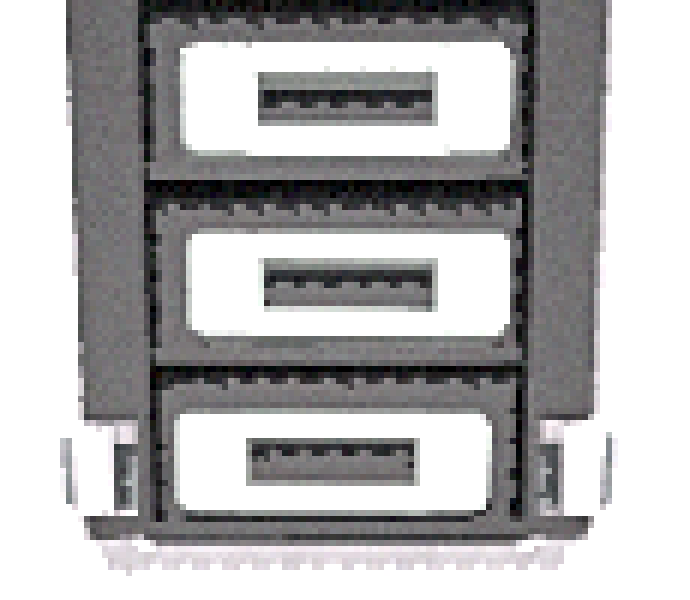

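View pics/w18y.png

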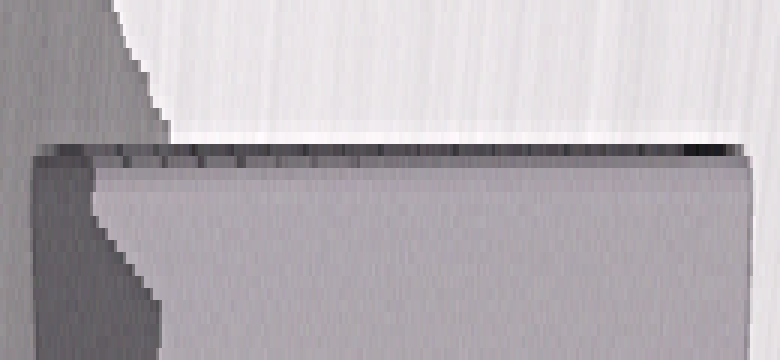

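Run:
```python
from h import *
c=load("pics/w18.png"); p,M,s=pose()
f=lambda u,v,z: (M.T@(onz(c,u,v,z)-p)*1000).round(1)
print("tub near L,R", f(219.7,89.3,.04),f(303.7,89.3,.04))
print("tub sides", f(219.0,69,.04),f(304,69,.04),f(216.2,0.5,.04),f(306.3,0.5,.04))
for off in (-.004,-.0055): print("lid", f(141,113.2,p[2]+off),f(380,113.2,p[2]+off))
print(p, np.degrees(yaw_now()))
# three divider tops / pocket floor checks: buckle centres
for u,v in [(262,16),(262.5,47),(260.5,77)]: print("buckle", f(u,v,.036))
```

```text
tub near L,R [ 88.6 -45.3 210.7] [ 88.6  50.4 210.7]
tub sides [110.1 -45.2 210.7] [110.   49.8 210.7] [176.8 -45.4 210.7] [176.7  49.3 210.7]
lid [ 69.9 -56.7   4. ] [69.9 58.8  4. ]
lid [ 69.9 -57.3   5.5] [69.8 59.4  5.5]
[ 0.52352135 -0.1036484   0.25069563] 108.57503933761357
buckle [163.3   2.8 214.7]
buckle [133.    3.4 214.7]
buckle [102.    1.2 214.7]
```

Both the lid and the tub are now measured in the same frame. The lid's centre needs to shift about 152 mm in x and 1.2 mm in y. Moving above the tub.

Call:
{"api": "servo_tool", "payload": {
  "commands": [
    [0,0,0,15,0,0,5],
    [0,0,0,45,0,0,5],
    [0,0,-0.2,80,1,0,5],
    [0,0,-0.2,115,1.2,0,5],
    [0,0,-0.2,145,1.2,20,5],
    [0,0,-0.2,152,1.2,55,5],
    [0,0,-0.2,152,1.2,95,5],
    [0,0,-0.2,152,1.2,130,5],
    [0,0,-0.2,152,1.2,145,5],
    [0,0,-0.2,152,1.2,145,5]
  ]
}}

```text
time_s: 23.75
eef_pos: [0.4737, 0.0408, 0.1029]
tcp_rot: [-0.002, 0.582, 0.813, -0.002]
force: [-1.0, -0.2, -0.6]
gripper_width: 0.0126
```

Call:
{"api": "servo_tool", "payload": {
  "commands": [
    [0,0,0,0,0,0,5],
    [0,0,0,0,0,0,5],
    [0,0,0,0,0,5,5],
    [0,0,0,0,0,15,5],
    [0,0,0,0,0,25,5],
    [0,0,0,0,0,32,5],
    [0,0,0,0,0,36,5],
    [0,0,0,0,0,38,5],
    [0,0,0,0,0,38,5],
    [0,0,0,0,0,38,5]
  ]
}}

```text
time_s: 24.58
eef_pos: [0.4763, 0.0402, 0.0677]
tcp_rot: [-0.0, 0.583, 0.813, -0.0]
force: [-0.9, 0.4, -1.0]
gripper_width: 0.0129
```

Run:
```python
from h import *
c=snap("wrist","pics/w19.png")
p,M,s=pose(); print(p,np.degrees(yaw_now()),s["force"],s["wrist_torque"],s["gripper_width"])
```

```text
[0.47638111 0.04016719 0.06789886] 108.70976701989134 [-0.41371957 -0.22228943 -2.18321933] [ 0.00275423 -0.01963999 -0.05449346] 0.013046256276524417
```

View pics/w19.png

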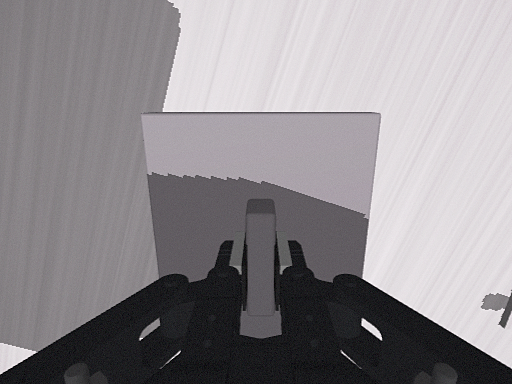

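The lid is hovering level and hasn't touched yet. I'll lower in small steps and watch force and height.

Call:
{"api": "servo_tool", "payload": {
  "commands": [
    [0,0,0,0,0,1,5],
    [0,0,0,0,0,2,5],
    [0,0,0,0,0,3,5],
    [0,0,0,0,0,4,5],
    [0,0,0,0,0,4.5,5],
    [0,0,0,0,0,5,5],
    [0,0,0,0,0,5.5,5],
    [0,0,0,0,0,5.5,5],
    [0,0,0,0,0,5.5,5],
    [0,0,0,0,0,5.5,5]
  ]
}}

```text
time_s: 25.47
eef_pos: [0.4765, 0.0402, 0.0635]
tcp_rot: [0.0, 0.583, 0.813, 0.0]
force: [-7.6, -0.7, 34.3]
gripper_width: 0.0128
```

It stopped at TCP 0.0635, with 34 N pushing back. That's the height of a wrong lid (handle middle about 32 mm above the rim). To rule out slight misalignment, I'll ease off and try small offsets.

Call:
{"api": "servo_tool", "payload": {
  "commands": [
    [0,0,0,0,0,-0.9,5],
    [0,0,0,0.5,0,-0.9,5],
    [0,0,0,1,0,-0.9,5],
    [0,0,0,1.5,0,-0.9,5],
    [0,0,0,1.5,0,-0.9,5],
    [0,0,0,1.5,0,-0.9,5],
    [0,0,0,1.5,0,-0.9,5],
    [0,0,0,1.5,0,-0.9,5],
    [0,0,0,1.5,0,-0.9,5],
    [0,0,0,1.5,0,-0.9,5]
  ]
}}

```text
time_s: 26.3
eef_pos: [0.4764, 0.0414, 0.0638]
tcp_rot: [0.001, 0.583, 0.813, 0.0]
force: [-1.6, -5.1, 12.4]
gripper_width: 0.0127
```

Call:
{"api": "servo_tool", "payload": {
  "commands": [
    [0,0,0,-1,0,0,5],
    [0,0,0,-2,0,0,5],
    [0,0,0,-3,0,0,5],
    [0,0,0,-3,0,0,5],
    [0,0,0,-3,0,0,5],
    [0,0,0,-3,0,0,5],
    [0,0,0,-3,0,0,5],
    [0,0,0,-3,0,0,5],
    [0,0,0,-3,0,0,5],
    [0,0,0,-3,0,0,5]
  ]
}}

```text
time_s: 27.13
eef_pos: [0.4772, 0.039, 0.0637]
tcp_rot: [0.0, 0.583, 0.813, 0.0]
force: [-2.7, 3.2, 13.1]
gripper_width: 0.0126
```

Call:
{"api": "servo_tool", "payload": {
  "commands": [
    [0,0,0,1,0.5,0,5],
    [0,0,0,1.5,1,0,5],
    [0,0,0,1.5,1.5,0,5],
    [0,0,0,1.5,1.5,0,5],
    [0,0,0,1.5,1.5,0,5],
    [0,0,0,1.5,1.5,0,5],
    [0,0,0,1.5,1.5,0,5],
    [0,0,0,1.5,1.5,0,5],
    [0,0,0,1.5,1.5,0,5],
    [0,0,0,1.5,1.5,0,5]
  ]
}}

```text
time_s: 27.97
eef_pos: [0.4775, 0.0403, 0.0637]
tcp_rot: [0.0, 0.583, 0.813, -0.0]
force: [-5.7, -5.1, 16.1]
gripper_width: 0.0127
```

Call:
{"api": "servo_tool", "payload": {
  "commands": [
    [0,0,0,0,-1,0,5],
    [0,0,0,0,-2,0,5],
    [0,0,0,0,-3,0,5],
    [0,0,0,0,-3,0,5],
    [0,0,0,0,-3,0,5],
    [0,0,0,0,-3,0,5],
    [0,0,0,0,-3,0,5],
    [0,0,0,0,-3,0,5],
    [0,0,0,0,-3,0,5],
    [0,0,0,0,-3,0,5]
  ]
}}

```text
time_s: 28.8
eef_pos: [0.4763, 0.0397, 0.0638]
tcp_rot: [0.001, 0.583, 0.813, 0.001]
force: [2.8, 0.4, 8.5]
gripper_width: 0.0125
```

No offset let it drop, so lid A is wrong. I'll take it back to its old spot.

Run:
```python
from h import *
delta([0.6201,0.3185,0.13],np.radians(78.3))
```

```text
row: [0.16, 0.01, 30.41] [217.8, 225.8, -65.8]  from [0.4763 0.0397 0.0638] yaw 108.71 -> 78.3 j6 -0.307 t 28.8
```

Call:
{"api": "servo_tool", "payload": {
  "commands": [
    [0,0,0,0,0,-20,5],
    [0,0,0,0,0,-55,5],
    [0,0,3,20,20,-66,5],
    [0,0,7,46,46,-66,5],
    [0,0,11,72,74,-66,5],
    [0,0,15,98,100,-66,5],
    [0,0,19,124,127,-66,5],
    [0,0,23,150,154,-66,5],
    [0,0,27,176,181,-66,5],
    [0,0,30,202,208,-66,5]
  ]
}}

```text
time_s: 29.63
eef_pos: [0.6074, 0.2996, 0.129]
tcp_rot: [-0.0, 0.774, 0.633, -0.0]
force: [0.8, -0.3, -1.2]
gripper_width: 0.0124
```

Call:
{"api": "servo_tool", "payload": {
  "commands": [
    [0,0,0,7,20,0,5],
    [0,0,0,7,23,0,5],
    [0,0,0,7,23,0,5],
    [0,0,0,7,23,0,5],
    [0,0,0,7,23,0,5],
    [0,0,0,7,23,0,5],
    [0,0,0,7,23,0,5],
    [0,0,0,7,23,0,5],
    [0,0,0,7,23,0,5],
    [0,0,0,7,23,0,5]
  ]
}}

```text
time_s: 30.47
eef_pos: [0.6309, 0.3001, 0.1294]
tcp_rot: [0.0, 0.773, 0.634, 0.0]
force: [-0.5, -0.2, -1.1]
gripper_width: 0.0127
```

Run:
```python
from h import *
delta([0.6201,0.3185,0.025],np.radians(78.3))
c=snap("wrist","pics/w20.png")
```

```text
row: [0.01, -0.01, 0.41] [16.0, -14.2, 104.4]  from [0.6309 0.3001 0.1294] yaw 78.71 -> 78.3 j6 0.598 t 30.47
```

View pics/w20.png

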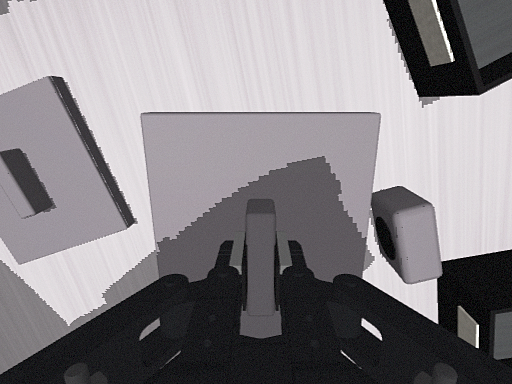

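Space below is clear. Setting lid A down.

Call:
{"api": "servo_tool", "payload": {
  "commands": [
    [0,0,0.4,8,-7,10,5],
    [0,0,0.4,16,-14,35,5],
    [0,0,0.4,16,-14,70,5],
    [0,0,0.4,16,-14,92,5],
    [0,0,0.4,16,-14,102,5],
    [0,0,0.4,16,-14,104.5,5],
    [0,0,0.4,16,-14,104.5,5],
    [0,0,0.4,16,-14,104.5,40],
    [0,0,0.4,16,-14,104.5,45],
    [0,0,0.4,16,-14,104.5,45]
  ]
}}

```text
time_s: 31.35
eef_pos: [0.6208, 0.3189, 0.0253]
tcp_rot: [0.0, 0.775, 0.631, 0.001]
force: [-0.0, 0.7, 0.3]
gripper_width: 0.0453
```

Call:
{"api": "servo_tool", "payload": {
  "commands": [
    [0,0,0,0,0,-5,45],
    [0,0,0,0,0,-30,45],
    [0,0,0,0,0,-65,50],
    [0,0,0,0,0,-100,60],
    [0,0,0,0,0,-125,60],
    [0,0,0,0,0,-125,60],
    [0,0,0,0,0,-125,60],
    [0,0,0,0,0,-125,60],
    [0,0,0,0,0,-125,60],
    [0,0,0,0,0,-125,60]
  ]
}}

```text
time_s: 32.18
eef_pos: [0.6197, 0.3182, 0.1484]
tcp_rot: [-0.0, 0.775, 0.631, -0.001]
force: [0.0, -0.4, -0.1]
gripper_width: 0.0601
```

Run:
```python
from h import *
c=snap("wrist","pics/w21.png")
delta([0.4364,0.346,0.14],np.radians(97.5))
```

```text
row: [-0.1, 0.05, -19.19] [-10.0, -185.2, 8.8]  from [0.6198 0.3183 0.1485] yaw 78.31 -> 97.5 j6 0.635 t 32.23
```

View pics/w21.png

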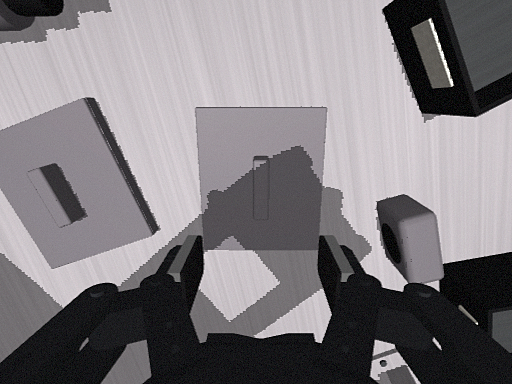

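Lid A is flat on the counter, its handle at (261,188). Next is lid B.

Call:
{"api": "servo_tool", "payload": {
  "commands": [
    [0,0,-2,-1,-15,0,60],
    [0,0,-5,-3,-45,2,60],
    [0,0,-8,-5,-80,4,60],
    [0,0,-11,-7,-115,6,60],
    [0,0,-14,-9,-150,8,60],
    [0,0,-17,-10,-178,8,60],
    [0,0,-19.2,-10,-185,8,60],
    [0,0,-19.2,-10,-185,8,60],
    [0,0,-19.2,-10,-185,8,60],
    [0,0,-19.2,-10,-185,8,60]
  ]
}}

```text
time_s: 33.07
eef_pos: [0.4382, 0.3463, 0.1416]
tcp_rot: [0.0, 0.66, 0.751, 0.0]
force: [0.2, 0.0, 0.1]
gripper_width: 0.06
```

Run:
```python
from h import *
c=snap("wrist","pics/w22.png")
print(pose()[0],np.degrees(yaw_now()))
x=c["color"][80:270,160:350]; cv2.imwrite("pics/w22z.png",cv2.resize(x,None,fx=3,fy=3,interpolation=cv2.INTER_NEAREST))
```

```text
[0.43829886 0.34622503 0.14151161] 97.40985521284549
```

View pics/w22z.png

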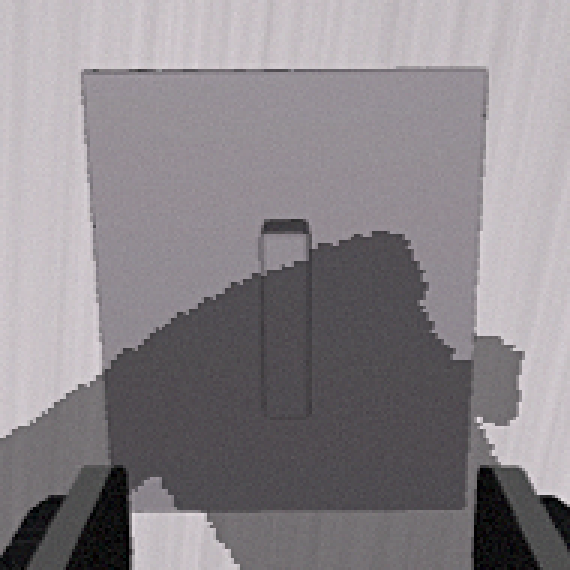

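Run:
```python
from h import *
c=load("pics/w22.png")
rect(c,[(247.3,157.7),(263.1,157.3),(263.7,219),(247.7,219)],0.044)
rect(c,[(187.3,103.7),(322.7,102.7),(315.3,250.4),(196.7,250.5)],0.02)
q=np.array([0.43700,0.351])
```

```text
ctr [0.4345 0.3495] len [54.7 13.1 55.  14.1] ang [  97.     8.8  -81.9 -172.6]
ctr [0.4343 0.3489] len [141.3 116.9 142.1 119.2] ang [  97.     7.8  -82.  -172.6]
```

Run:
```python
from h import *
delta([0.4332,0.3490,0.024],np.radians(97.6))
```

```text
row: [0.02, -0.0, -0.19] [3.4, -4.7, 117.5]  from [0.4383 0.3462 0.1415] yaw 97.41 -> 97.6 j6 0.485 t 33.12
```

Call:
{"api": "servo_tool", "payload": {
  "commands": [
    [0,0,-0.2,2,-2,30,50],
    [0,0,-0.2,3.5,-4.5,68,45],
    [0,0,-0.2,3.5,-4.5,100,45],
    [0,0,-0.2,3.5,-4.5,114,45],
    [0,0,-0.2,3.5,-4.5,117.5,45],
    [0,0,-0.2,3.5,-4.5,117.5,45],
    [0,0,-0.2,3.5,-4.5,117.5,5],
    [0,0,-0.2,3.5,-4.5,117.5,5],
    [0,0,-0.2,3.5,-4.5,117.5,5],
    [0,0,-0.2,3.5,-4.5,117.5,5]
  ]
}}

```text
time_s: 33.95
eef_pos: [0.4334, 0.3497, 0.0256]
tcp_rot: [0.0, 0.658, 0.753, 0.001]
force: [2.2, -1.7, 5.5]
gripper_width: 0.0127
```

Call:
{"api": "servo_tool", "payload": {
  "commands": [
    [0,0,0,0,0,0,5],
    [0,0,0,0,0,0,5],
    [0,0,0,0,0,-10,5],
    [0,0,0,0,0,-30,5],
    [0,0,0,0,0,-60,5],
    [0,0,0,0,0,-95,5],
    [0,0,0,0,0,-120,5],
    [0,0,0,0,0,-125,5],
    [0,0,0,0,0,-125,5],
    [0,0,0,0,0,-125,5]
  ]
}}

```text
time_s: 34.78
eef_pos: [0.4321, 0.3491, 0.1496]
tcp_rot: [0.0, 0.658, 0.753, 0.0]
force: [-0.1, 0.1, -2.0]
gripper_width: 0.0127
```

Run:
```python
from h import *
delta([0.5243,-0.1017,0.25],np.radians(108.7))
c=snap("wrist","pics/w23.png")
```

```text
row: [0.04, -0.02, -10.99] [-459.0, 30.9, -100.6]  from [0.4321 0.3491 0.1496] yaw 97.71 -> 108.7 j6 0.49 t 34.78
```

View pics/w23.png

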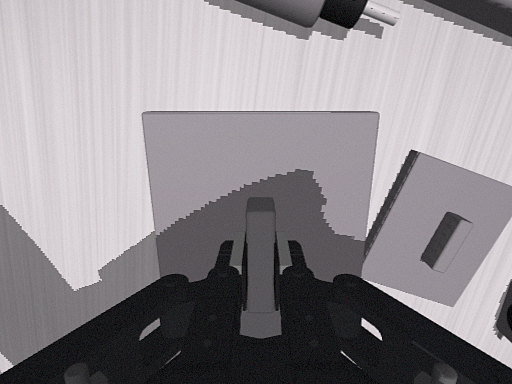

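Run:
```python
from h import *
c=load("pics/w23.png"); p,M,s=pose()
x=c["color"][100:130,130:390]; cv2.imwrite("pics/w23y.png",cv2.resize(x,None,fx=3,fy=12,interpolation=cv2.INTER_NEAREST))
f=lambda u,v,z: (M.T@(onz(c,u,v,z)-p)*1000).round(1)
for off in (-.0055,-.007): print("lid", f(142.5,112.7,p[2]+off),f(379,112.7,p[2]+off))
delta([0.4764,0.0402,0.11],np.radians(108.7))
```

```text
lid [ 70.3 -56.6   5.5] [70.2 59.6  5.4]
lid [ 70.3 -57.2   7. ] [70.2 60.2  6.9]
row: [-0.04, 0.02, -10.99] [-311.8, 2.9, 38.8]  from [0.4318 0.3488 0.1487] yaw 97.71 -> 108.7 j6 0.49 t 34.83
```

View pics/w23y.png

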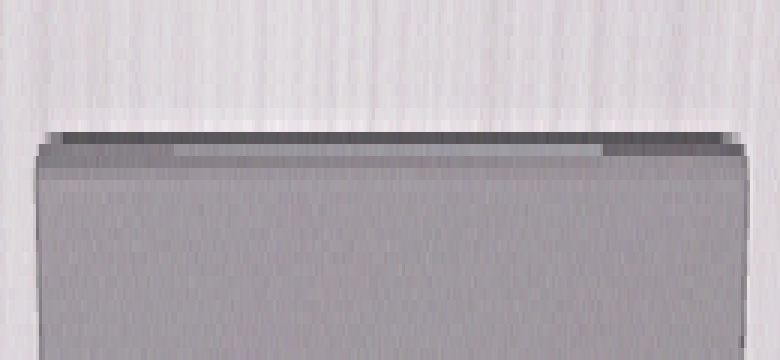

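Call:
{"api": "servo_tool", "payload": {
  "commands": [
    [0,0,-1,-12,0,0,5],
    [0,0,-2,-45,0,0,5],
    [0,0,-4,-82,0.5,0,5],
    [0,0,-5,-120,1,0,5],
    [0,0,-6,-158,1.5,0,5],
    [0,0,-8,-196,2,0,5],
    [0,0,-9,-234,2.5,5,5],
    [0,0,-10,-272,3,15,5],
    [0,0,-11,-304,3,30,5],
    [0,0,-11,-312,3,38,5]
  ]
}}

```text
time_s: 35.67
eef_pos: [0.4762, 0.0366, 0.109]
tcp_rot: [-0.001, 0.583, 0.812, -0.001]
force: [-0.5, -0.0, -1.9]
gripper_width: 0.0125
```

Call:
{"api": "servo_tool", "payload": {
  "commands": [
    [0,0,0,0,0,0,5],
    [0,0,0,0,0,0,5],
    [0,0,0,0,0,0,5],
    [0,0,0,0,0,0,5],
    [0,0,0,0,0,10,5],
    [0,0,0,0,0,25,5],
    [0,0,0,0,0,34,5],
    [0,0,0,0,0,38,5],
    [0,0,0,0,0,38,5],
    [0,0,0,0,0,38,5]
  ]
}}

```text
time_s: 36.5
eef_pos: [0.477, 0.0405, 0.0731]
tcp_rot: [-0.0, 0.583, 0.813, -0.0]
force: [-0.4, -0.5, -0.7]
gripper_width: 0.0124
```

Run:
```python
from h import *
delta([0.4765,0.0399,0.07],np.radians(108.7))
```

```text
row: [-0.03, -0.01, 0.03] [-0.4, -0.7, 3.1]  from [0.477  0.0405 0.0731] yaw 108.73 -> 108.7 j6 -0.305 t 36.5
```

Call:
{"api": "servo_tool", "payload": {
  "commands": [
    [0,0,0,-0.4,-0.7,1,5],
    [0,0,0,-0.4,-0.7,2,5],
    [0,0,0,-0.4,-0.7,3.5,5],
    [0,0,0,-0.4,-0.7,5,5],
    [0,0,0,-0.4,-0.7,6.5,5],
    [0,0,0,-0.4,-0.7,7.5,5],
    [0,0,0,-0.4,-0.7,8.3,5],
    [0,0,0,-0.4,-0.7,8.3,5],
    [0,0,0,-0.4,-0.7,8.3,5],
    [0,0,0,-0.4,-0.7,8.3,5]
  ]
}}

```text
time_s: 37.33
eef_pos: [0.4767, 0.0397, 0.0655]
tcp_rot: [0.0, 0.583, 0.813, 0.0]
force: [-3.3, 0.4, 17.2]
gripper_width: 0.0125
```

Contact at 0.0655, which is exactly the counter grasp height plus 40 mm, so the tongues are on the flanges. I'll try small offsets for this lid too.

Call:
{"api": "servo_tool", "payload": {
  "commands": [
    [0,0,0,0.5,0,-0.3,5],
    [0,0,0,1,0,-0.3,5],
    [0,0,0,1.5,0,-0.3,5],
    [0,0,0,1.5,0,-0.3,5],
    [0,0,0,1.5,0,-0.3,5],
    [0,0,0,1.5,0,-0.3,5],
    [0,0,0,1.5,0,-0.3,5],
    [0,0,0,1.5,0,-0.3,5],
    [0,0,0,1.5,0,-0.3,5],
    [0,0,0,1.5,0,-0.3,5]
  ]
}}

```text
time_s: 38.17
eef_pos: [0.4766, 0.041, 0.0656]
tcp_rot: [0.0, 0.583, 0.813, 0.0]
force: [-1.3, -2.2, 7.0]
gripper_width: 0.0124
```

Call:
{"api": "servo_tool", "payload": {
  "commands": [
    [0,0,0,-1,0,0,5],
    [0,0,0,-2,0,0,5],
    [0,0,0,-3,0,0,5],
    [0,0,0,-3,0,0,5],
    [0,0,0,-3,0,0,5],
    [0,0,0,-3,0,0,5],
    [0,0,0,-3,0,0,5],
    [0,0,0,-3,0,0,5],
    [0,0,0,-3,0,0,5],
    [0,0,0,-3,0,0,5]
  ]
}}

```text
time_s: 39.0
eef_pos: [0.4774, 0.0384, 0.0656]
tcp_rot: [0.0, 0.583, 0.813, 0.0]
force: [-0.6, 1.1, 9.0]
gripper_width: 0.0123
```

Call:
{"api": "servo_tool", "payload": {
  "commands": [
    [0,0,0,1,0.5,0,5],
    [0,0,0,1.5,1,0,5],
    [0,0,0,1.5,1.5,0,5],
    [0,0,0,1.5,1.5,0,5],
    [0,0,0,1.5,1.5,0,5],
    [0,0,0,1.5,1.5,0,5],
    [0,0,0,1.5,1.5,0,5],
    [0,0,0,1.5,1.5,0,5],
    [0,0,0,1.5,1.5,0,5],
    [0,0,0,1.5,1.5,0,5]
  ]
}}

```text
time_s: 39.83
eef_pos: [0.4778, 0.04, 0.0655]
tcp_rot: [-0.0, 0.583, 0.813, -0.0]
force: [-4.4, -4.7, 11.6]
gripper_width: 0.0124
```

Call:
{"api": "servo_tool", "payload": {
  "commands": [
    [0,0,0,0,-1,0,5],
    [0,0,0,0,-2,0,5],
    [0,0,0,0,-3,0,5],
    [0,0,0,0,-3,0,5],
    [0,0,0,0,-3,0,5],
    [0,0,0,0,-3,0,5],
    [0,0,0,0,-3,0,5],
    [0,0,0,0,-3,0,5],
    [0,0,0,0,-3,0,5],
    [0,0,0,0,-3,0,5]
  ]
}}

```text
time_s: 40.67
eef_pos: [0.476, 0.0392, 0.0656]
tcp_rot: [0.001, 0.583, 0.813, 0.001]
force: [2.7, 0.3, 6.2]
gripper_width: 0.0126
```

Lid B doesn't fit either, so I'll return it to its place.

Run:
```python
from h import *
delta([0.4332,0.3490,0.13],np.radians(97.7))
```

```text
row: [0.1, 0.02, 11.01] [307.1, 58.9, -64.5]  from [0.476  0.0392 0.0656] yaw 108.71 -> 97.7 j6 -0.308 t 40.67
```

Call:
{"api": "servo_tool", "payload": {
  "commands": [
    [0,0,0,0,0,-20,5],
    [0,0,0,10,2,-55,5],
    [0,0,1,40,8,-64,5],
    [0,0,3,78,15,-64,5],
    [0,0,5,116,22,-64,5],
    [0,0,6,154,29,-64,5],
    [0,0,8,192,37,-64,5],
    [0,0,9,230,44,-64,5],
    [0,0,10,268,51,-64,5],
    [0,0,11,304,58,-64,5]
  ]
}}

```text
time_s: 41.5
eef_pos: [0.4314, 0.3476, 0.1289]
tcp_rot: [-0.0, 0.658, 0.753, -0.0]
force: [1.0, -0.5, -1.6]
gripper_width: 0.0126
```

Run:
```python
from h import *
c=snap("wrist","pics/w24.png")
delta([0.4332,0.3490,0.026],np.radians(97.7))
```

```text
row: [0.09, -0.14, -0.04] [-4.8, 0.8, 103.3]  from [0.4316 0.3533 0.1293] yaw 97.66 -> 97.7 j6 0.496 t 41.55
```

View pics/w24.png

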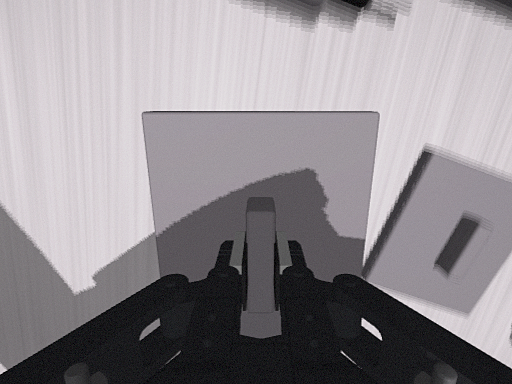

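The space is clear. Setting lid B down.

Call:
{"api": "servo_tool", "payload": {
  "commands": [
    [0,0,0,-2,1,10,5],
    [0,0,0,-2,1,35,5],
    [0,0,0,-2,1,70,5],
    [0,0,0,-2,1,92,5],
    [0,0,0,-2,1,100,5],
    [0,0,0,-2,1,102.5,5],
    [0,0,0,-2,1,102.5,5],
    [0,0,0,-2,1,102.5,40],
    [0,0,0,-2,1,102.5,45],
    [0,0,0,-2,1,102.5,45]
  ]
}}

```text
time_s: 42.38
eef_pos: [0.4343, 0.3439, 0.0272]
tcp_rot: [0.0, 0.658, 0.753, 0.0]
force: [0.7, -0.7, 0.2]
gripper_width: 0.0447
```

Call:
{"api": "servo_tool", "payload": {
  "commands": [
    [0,0,0,0,0,-5,45],
    [0,0,0,0,0,-30,45],
    [0,0,0,0,0,-65,50],
    [0,0,0,0,0,-105,60],
    [0,0,0,0,0,-145,60],
    [0,0,0,0,0,-185,60],
    [0,0,0,0,0,-220,60],
    [0,0,0,0,0,-230,60],
    [0,0,0,0,0,-230,60],
    [0,0,0,0,0,-230,60]
  ]
}}

```text
time_s: 43.22
eef_pos: [0.4338, 0.3439, 0.2572]
tcp_rot: [0.0, 0.658, 0.753, 0.001]
force: [0.1, 0.3, -0.1]
gripper_width: 0.0597
```

Run:
```python
from h import *
c=snap("wrist","pics/w25.png")
delta([0.444,-0.397,0.25],np.radians(90))
a=cams.camera("top")
x=a["color"][90:280,100:420]; cv2.imwrite("pics/top3z.png",cv2.resize(x,None,fx=2.5,fy=2.5,interpolation=cv2.INTER_CUBIC))
```

```text
row: [-0.04, 0.02, 7.71] [-735.3, -88.8, 6.4]  from [0.4333 0.3436 0.2561] yaw 97.71 -> 90.0 j6 0.481 t 43.27
```

View pics/w25.png

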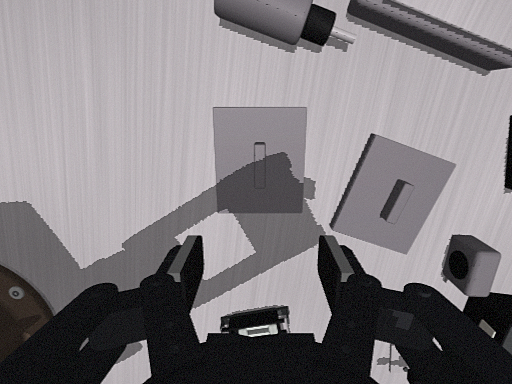

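View pics/top3z.png

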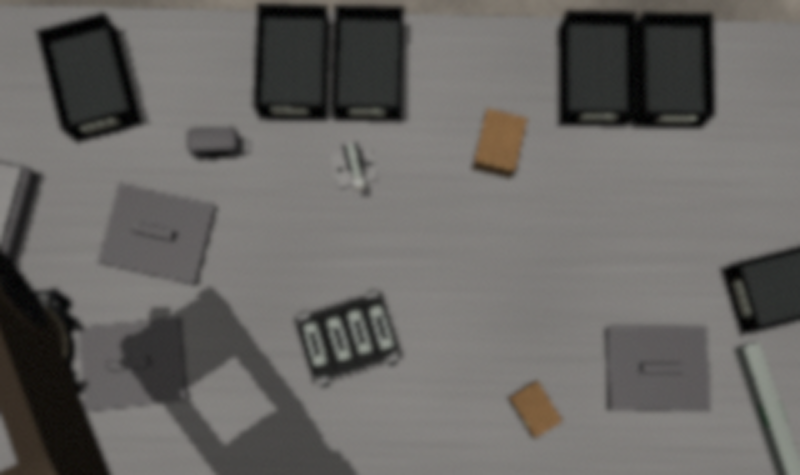

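Both lids lie flat at their places, the tub is unchanged, and lid C is still at its spot (658,367). Crossing over to lid C.

Call:
{"api": "servo_tool", "payload": {
  "commands": [
    [0,0,0,-12,1,0,60],
    [0,0,0,-45,4,0,60],
    [0,0,0,-83,8,0,60],
    [0,0,1,-121,12,0,60],
    [0,0,2,-159,15,0,60],
    [0,0,3,-197,19,0,60],
    [0,0,4,-235,22,0,60],
    [0,0,5,-273,26,0,60],
    [0,0,6,-311,29,0,60],
    [0,0,7,-349,33,0,60]
  ]
}}

```text
time_s: 44.15
eef_pos: [0.5124, 0.0001, 0.2555]
tcp_rot: [-0.001, 0.703, 0.711, -0.001]
force: [2.6, 0.4, 0.0]
gripper_width: 0.0601
```

Run:
```python
from h import *
delta([0.444,-0.40,0.16],np.radians(90))
```

```text
row: [-0.13, -0.0, 0.66] [-399.3, -72.7, 95.6]  from [5.124e-01 1.000e-04 2.555e-01] yaw 90.66 -> 90.0 j6 -0.07 t 44.15
```

Call:
{"api": "servo_tool", "payload": {
  "commands": [
    [0,0,0.7,-38,-7,0,60],
    [0,0,0.7,-76,-14,0,60],
    [0,0,0.7,-114,-21,5,60],
    [0,0,0.7,-152,-28,15,60],
    [0,0,0.7,-190,-35,25,60],
    [0,0,0.7,-228,-42,35,60],
    [0,0,0.7,-266,-49,45,60],
    [0,0,0.7,-304,-56,60,60],
    [0,0,0.7,-342,-63,75,60],
    [0,0,0.7,-376,-69,88,60]
  ]
}}

```text
time_s: 44.98
eef_pos: [0.4469, -0.3763, 0.1664]
tcp_rot: [-0.001, 0.707, 0.707, -0.0]
force: [0.9, 0.4, 0.7]
gripper_width: 0.0601
```

Call:
{"api": "servo_tool", "payload": {
  "commands": [
    [0,0,0,-20,-3,6,60],
    [0,0,0,-20,-3,7,60],
    [0,0,0,-20,-3,7,60],
    [0,0,0,-20,-3,7,60],
    [0,0,0,-20,-3,7,60],
    [0,0,0,-20,-3,7,60],
    [0,0,0,-20,-3,7,60],
    [0,0,0,-20,-3,7,60],
    [0,0,0,-20,-3,7,60],
    [0,0,0,-20,-3,7,60]
  ]
}}

```text
time_s: 45.82
eef_pos: [0.4462, -0.3941, 0.1619]
tcp_rot: [0.0, 0.707, 0.707, -0.0]
force: [-0.2, 0.8, -0.3]
gripper_width: 0.0603
```

Run:
```python
from h import *
c=snap("wrist","pics/w26.png")
print(pose()[0],np.degrees(yaw_now()))
```

```text
[ 0.44617399 -0.39419876  0.16186307] 90.02557084755654
```

View pics/w26.png

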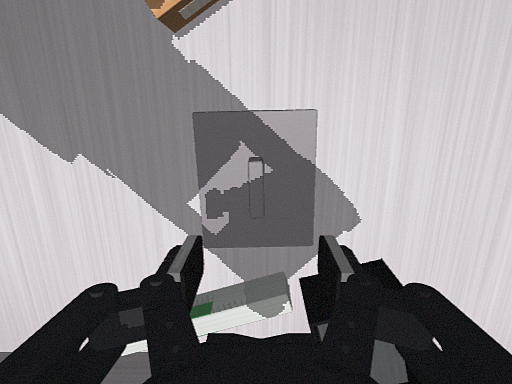

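Lid C lies under the hand with its handle at (257,187). The spirit level and a tray sit beyond its near edge, around (240,300) and (380,320). I'll zoom in for corners.

Run:
```python
from h import *
c=load("pics/w26.png")
x=c["color"][95:260,175:335]; cv2.imwrite("pics/w26z.png",cv2.resize(x,None,fx=3.6,fy=3.6,interpolation=cv2.INTER_NEAREST))
```

```text
(no output)
```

View pics/w26z.png

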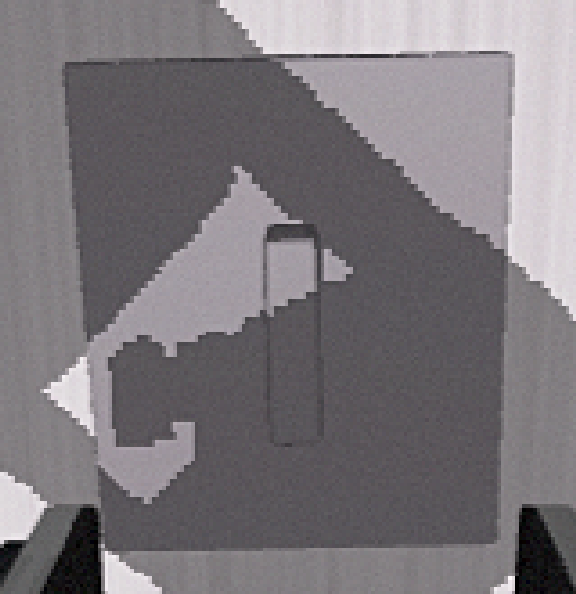

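Run:
```python
from h import *
c=load("pics/w26.png")
rect(c,[(248.9,162.2),(263.1,162),(264.4,218),(250,218.9)],0.044)
rect(c,[(192.8,113.2),(317.5,110),(313.3,245.6),(203,248)],0.02)
delta([0.4415,-0.3935,0.024],np.radians(90))
```

```text
ctr [ 0.4436 -0.3983] len [55.1 12.8 54.4 13.8] ang [  90.4    0.8  -88.5 -176.2]
ctr [ 0.4433 -0.3981] len [140.7 116.9 140.8 118.9] ang [  90.6    1.4  -88.6 -178.6]
row: [0.01, 0.01, 0.03] [0.7, -4.7, 137.9]  from [ 0.4462 -0.3942  0.1619] yaw 90.03 -> 90.0 j6 -0.775 t 45.87
```

Call:
{"api": "servo_tool", "payload": {
  "commands": [
    [0,0,-1,-2,-2,30,50],
    [0,0,-1,-4,-4,68,45],
    [0,0,-1,-4,-4,105,45],
    [0,0,-1,-4,-4,130,45],
    [0,0,-1,-4,-4,137,45],
    [0,0,-1,-4,-4,137,45],
    [0,0,-1,-4,-4,137,5],
    [0,0,-1,-4,-4,137,5],
    [0,0,-1,-4,-4,137,5],
    [0,0,-1,-4,-4,137,5]
  ]
}}

```text
time_s: 46.7
eef_pos: [0.4428, -0.3992, 0.0267]
tcp_rot: [0.001, 0.701, 0.713, -0.0]
force: [-1.9, -0.2, 6.0]
gripper_width: 0.0124
```

Call:
{"api": "servo_tool", "payload": {
  "commands": [
    [0,0,0,0,0,0,5],
    [0,0,0,0,0,0,5],
    [0,0,0,0,0,-10,5],
    [0,0,0,0,0,-30,5],
    [0,0,0,0,0,-60,5],
    [0,0,0,0,0,-95,5],
    [0,0,0,0,0,-130,5],
    [0,0,0,0,0,-140,5],
    [0,0,0,0,0,-140,5],
    [0,0,0,0,0,-140,5]
  ]
}}

```text
time_s: 47.53
eef_pos: [0.4423, -0.3985, 0.166]
tcp_rot: [0.001, 0.701, 0.713, -0.0]
force: [-1.1, 0.4, -2.2]
gripper_width: 0.0126
```

Run:
```python
from h import *
delta([0.5243,-0.1017,0.25],np.radians(108.7))
c=snap("wrist","pics/w27.png")
```

```text
row: [0.08, 0.11, -17.68] [295.2, 87.4, -84.4]  from [ 0.4423 -0.3985  0.166 ] yaw 91.02 -> 108.7 j6 -0.802 t 47.53
```

View pics/w27.png

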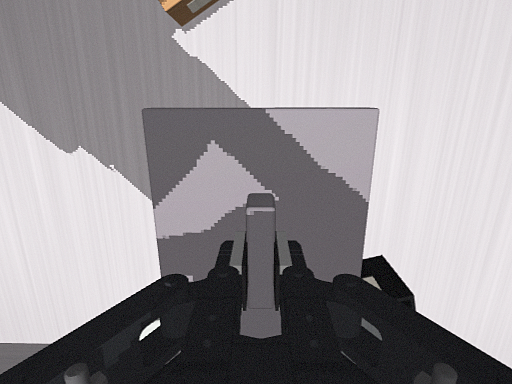

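Lid C is held level. I'll stop on the way for a look at the tub at placing yaw.

Call:
{"api": "servo_tool", "payload": {
  "commands": [
    [0,0,-1,8,2,-20,5],
    [0,0,-3,38,11,-45,5],
    [0,0,-5,73,21,-65,5],
    [0,0,-8,108,32,-84,5],
    [0,0,-10,143,42,-84,5],
    [0,0,-12,178,53,-84,5],
    [0,0,-14,213,63,-84,5],
    [0,0,-16,248,73,-84,5],
    [0,0,-17.5,283,84,-84,5],
    [0,0,-17.7,295,87.5,-84,5]
  ]
}}

```text
time_s: 48.42
eef_pos: [0.5242, -0.0977, 0.2472]
tcp_rot: [-0.001, 0.581, 0.814, -0.0]
force: [0.5, 1.4, -2.1]
gripper_width: 0.0127
```

Call:
{"api": "servo_tool", "payload": {
  "commands": [
    [0,0,0,0,0,0,5],
    [0,0,0,0,0,0,5],
    [0,0,0,0,0,0,5],
    [0,0,0,0,0,0,5],
    [0,0,0,0,0,0,5],
    [0,0,0,0,0,0,5],
    [0,0,0,0,0,0,5],
    [0,0,0,0,0,0,5],
    [0,0,0,0,0,0,5],
    [0,0,0,0,0,0,5]
  ]
}}

```text
time_s: 49.25
eef_pos: [0.5243, -0.1019, 0.2487]
tcp_rot: [0.0, 0.583, 0.813, 0.0]
force: [-0.4, -0.4, -1.1]
gripper_width: 0.0127
```

Run:
```python
from h import *
c=snap("wrist","pics/w28.png")
print(pose()[0],np.degrees(yaw_now()))
x=c["color"][0:100,205:320]; cv2.imwrite("pics/w28z.png",cv2.resize(np.clip(x.astype(float)*1.6,0,255).astype(np.uint8),None,fx=6,fy=6,interpolation=cv2.INTER_NEAREST))
x=c["color"][95:125,130:390]; cv2.imwrite("pics/w28y.png",cv2.resize(x,None,fx=3,fy=12,interpolation=cv2.INTER_NEAREST))
```

```text
[ 0.5243174  -0.10186133  0.24872752] 108.70961437611726
```

View pics/w28z.png

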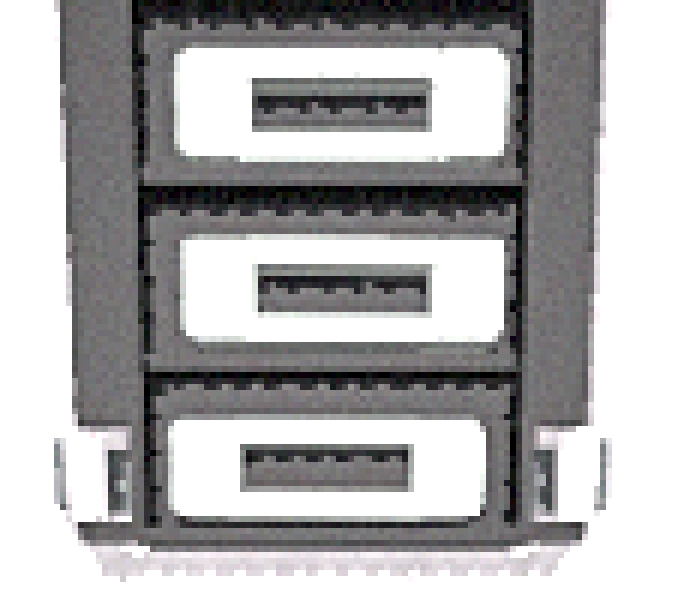

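View pics/w28y.png

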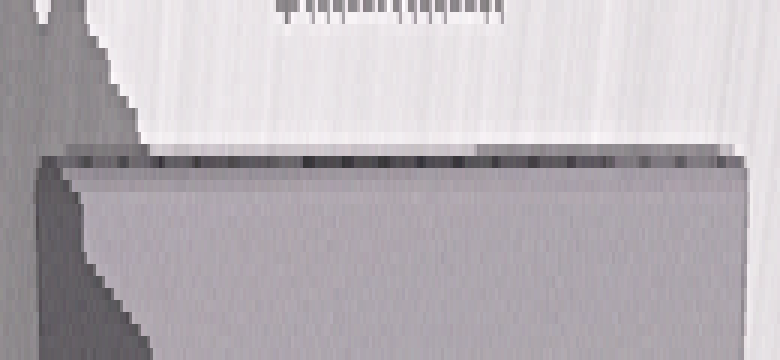

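Run:
```python
from h import *
c=load("pics/w28.png"); p,M,s=pose()
f=lambda u,v,z: (M.T@(onz(c,u,v,z)-p)*1000).round(1)
print("tub near L,R", f(218.7,90.3,.04),f(303.1,90.3,.04))
print("tub sides", f(217.7,70,.04),f(303.2,70,.04),f(215.3,0.5,.04),f(305.3,0.5,.04))
print("lid", f(142.3,109,p[2]-.0065),f(379.3,109,p[2]-.0065), f(142.3,109,p[2]-.005),f(379.3,109,p[2]-.005))
```

```text
tub near L,R [ 87.3 -46.2 208.7] [ 87.2  49.5 208.7]
tub sides [108.6 -46.4 208.7] [108.6  48.7 208.7] [176.1 -46.  208.7] [176.   48.1 208.7]
lid [ 71.7 -56.9   6.5] [71.6 59.3  6.5] [ 71.7 -56.3   5. ] [71.6 58.7  5. ]
```

Call:
{"api": "servo_tool", "payload": {
  "commands": [
    [0,0,0,15,0,0,5],
    [0,0,0,45,0,0,5],
    [0,0,-0.2,80,0,0,5],
    [0,0,-0.2,115,0,0,5],
    [0,0,-0.2,142,0,20,5],
    [0,0,-0.2,149,0,55,5],
    [0,0,-0.2,149,0,95,5],
    [0,0,-0.2,149,0,130,5],
    [0,0,-0.2,149,0,145,5],
    [0,0,-0.2,149,0,145,5]
  ]
}}

```text
time_s: 50.13
eef_pos: [0.4739, 0.0398, 0.1008]
tcp_rot: [-0.002, 0.581, 0.814, -0.002]
force: [-1.2, 0.8, -2.1]
gripper_width: 0.0124
```

Call:
{"api": "servo_tool", "payload": {
  "commands": [
    [0,0,0,0,0,0,5],
    [0,0,0,0,0,0,5],
    [0,0,0,0,0,5,5],
    [0,0,0,0,0,15,5],
    [0,0,0,0,0,25,5],
    [0,0,0,0,0,31,5],
    [0,0,0,0,0,33,5],
    [0,0,0,0,0,33,5],
    [0,0,0,0,0,33,5],
    [0,0,0,0,0,33,5]
  ]
}}

```text
time_s: 50.97
eef_pos: [0.4767, 0.0393, 0.0708]
tcp_rot: [0.0, 0.581, 0.814, 0.0]
force: [-0.1, -1.1, -1.5]
gripper_width: 0.0124
```

Run:
```python
from h import *
delta([0.4765,0.0393,0.0665],np.radians(108.8)); print(pose()[2]["force"])
```

```text
row: [0.01, 0.0, 0.11] [0.0, -0.2, 4.3]  from [0.4767 0.0393 0.0708] yaw 108.91 -> 108.8 j6 -0.311 t 50.97
[-0.05877297 -1.05091362 -1.4682651 ]
```

Now easing down to just past the flange height.

Call:
{"api": "servo_tool", "payload": {
  "commands": [
    [0,0,0,0,0,1,5],
    [0,0,0,0,0,2,5],
    [0,0,0,0,0,3,5],
    [0,0,0,0,0,4,5],
    [0,0,0,0,0,4.5,5],
    [0,0,0,0,0,5,5],
    [0,0,0,0,0,5,5],
    [0,0,0,0,0,5,5],
    [0,0,0,0,0,5,5],
    [0,0,0,0,0,5,5]
  ]
}}

```text
time_s: 51.8
eef_pos: [0.4766, 0.0393, 0.0657]
tcp_rot: [0.0, 0.581, 0.814, 0.0]
force: [0.7, 0.2, -1.6]
gripper_width: 0.0126
```

Past flange height with no contact, so lid C is entering the slots. Continuing down.

Call:
{"api": "servo_tool", "payload": {
  "commands": [
    [0,0,0,0,0,1,5],
    [0,0,0,0,0,2,5],
    [0,0,0,0,0,3,5],
    [0,0,0,0,0,4,5],
    [0,0,0,0,0,5,5],
    [0,0,0,0,0,5.5,5],
    [0,0,0,0,0,5.5,5],
    [0,0,0,0,0,5.5,5],
    [0,0,0,0,0,5.5,5],
    [0,0,0,0,0,5.5,5]
  ]
}}

```text
time_s: 52.63
eef_pos: [0.4763, 0.0393, 0.0602]
tcp_rot: [-0.0, 0.581, 0.814, -0.0]
force: [-1.3, -1.0, -0.8]
gripper_width: 0.0126
```

Call:
{"api": "servo_tool", "payload": {
  "commands": [
    [0,0,0,0,0,1,5],
    [0,0,0,0,0,2,5],
    [0,0,0,0,0,3,5],
    [0,0,0,0,0,4,5],
    [0,0,0,0,0,5,5],
    [0,0,0,0,0,6,5],
    [0,0,0,0,0,6,5],
    [0,0,0,0,0,6,5],
    [0,0,0,0,0,6,5],
    [0,0,0,0,0,6,5]
  ]
}}

```text
time_s: 53.47
eef_pos: [0.4763, 0.0393, 0.054]
tcp_rot: [-0.0, 0.581, 0.814, -0.0]
force: [0.1, -2.0, -8.6]
gripper_width: 0.0126
```

The force flipped to −8.6 N, meaning the clips are pulling the lid down. Going the last few millimetres home.

Call:
{"api": "servo_tool", "payload": {
  "commands": [
    [0,0,0,0,0,1,5],
    [0,0,0,0,0,2,5],
    [0,0,0,0,0,3,5],
    [0,0,0,0,0,3.7,5],
    [0,0,0,0,0,3.7,5],
    [0,0,0,0,0,3.7,5],
    [0,0,0,0,0,3.7,5],
    [0,0,0,0,0,3.7,5],
    [0,0,0,0,0,3.7,5],
    [0,0,0,0,0,3.7,5]
  ]
}}

```text
time_s: 54.3
eef_pos: [0.4763, 0.0394, 0.0508]
tcp_rot: [-0.0, 0.581, 0.814, -0.0]
force: [-4.6, -0.0, 8.2]
gripper_width: 0.0127
```

It's at the predicted home height (0.0507), with 8 N contact. I'll press slightly more to be sure, then release.

Call:
{"api": "servo_tool", "payload": {
  "commands": [
    [0,0,0,0,0,0.3,5],
    [0,0,0,0,0,0.5,5],
    [0,0,0,0,0,0.5,5],
    [0,0,0,0,0,0.5,5],
    [0,0,0,0,0,0.5,5],
    [0,0,0,0,0,0.5,5],
    [0,0,0,0,0,0.5,5],
    [0,0,0,0,0,0.5,5],
    [0,0,0,0,0,0.5,5],
    [0,0,0,0,0,0.5,5]
  ]
}}

```text
time_s: 55.13
eef_pos: [0.4764, 0.0394, 0.0508]
tcp_rot: [0.0, 0.581, 0.814, 0.0]
force: [-7.3, -0.6, 21.4]
gripper_width: 0.0127
```

Call:
{"api": "servo_tool", "payload": {
  "commands": [
    [0,0,0,0,0,-0.5,5],
    [0,0,0,0,0,-0.5,40],
    [0,0,0,0,0,-0.5,45],
    [0,0,0,0,0,-0.5,45],
    [0,0,0,0,0,-10,45],
    [0,0,0,0,0,-40,45],
    [0,0,0,0,0,-75,45],
    [0,0,0,0,0,-100,45],
    [0,0,0,0,0,-100,45],
    [0,0,0,0,0,-100,45]
  ]
}}

```text
time_s: 55.97
eef_pos: [0.4777, 0.0394, 0.1519]
tcp_rot: [0.002, 0.581, 0.814, 0.001]
force: [0.8, -0.4, -0.8]
gripper_width: 0.045
```

Run:
```python
from h import *
c=snap("wrist","pics/w29.png")
p,M,s=pose(); print(p,np.degrees(yaw_now()),s["time_s"],s["force"])
```

```text
[0.47675619 0.03932851 0.15066361] 108.9135282207894 56.0167 [ 0.40108482  0.03771449 -0.51462407]
```

View pics/w29.png

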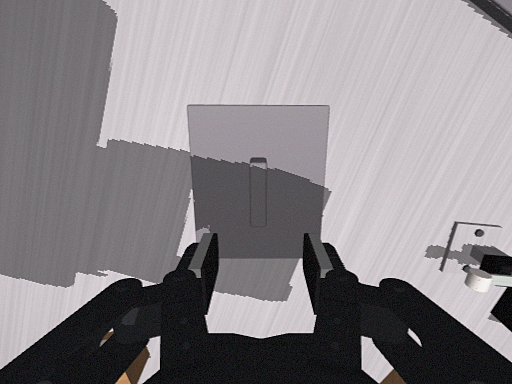

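The lid is on the tub with corners near (188,105), (329,105), (322,259) and (196,258). The roller shows at (478,283). I'll raise for a second view to triangulate the lid's height.

Call:
{"api": "servo_tool", "payload": {
  "commands": [
    [0,0,0,0,0,-30,30],
    [0,0,0,0,0,-65,10],
    [0,0,0,0,0,-100,0],
    [0,0,0,0,0,-120,0],
    [0,0,0,0,0,-120,0],
    [0,0,0,0,0,-120,0],
    [0,0,0,0,0,-120,0],
    [0,0,0,0,0,-120,0],
    [0,0,0,0,0,-120,0],
    [0,0,0,0,0,-120,0]
  ]
}}

```text
time_s: 56.85
eef_pos: [0.476, 0.0393, 0.269]
tcp_rot: [-0.001, 0.581, 0.814, -0.001]
force: [-0.8, 0.3, -0.3]
gripper_width: -0.0001
```

Run:
```python
from h import *
c=snap("wrist","pics/w30.png")
p,M,s=pose(); print(p,np.degrees(yaw_now()),s["time_s"],s["force"])
x=c["color"][100:250,180:340]; cv2.imwrite("pics/w30z.png",cv2.resize(x,None,fx=4,fy=4,interpolation=cv2.INTER_NEAREST))
x=load("pics/w29.png")["color"][95:270,175:340]; cv2.imwrite("pics/w29z.png",cv2.resize(x,None,fx=3.4,fy=3.4,interpolation=cv2.INTER_NEAREST))
```

```text
[0.47618151 0.03931065 0.26922994] 108.91244804931672 56.9 [ 1.21273541 -0.09660898  0.53821199]
```

View pics/w30.png

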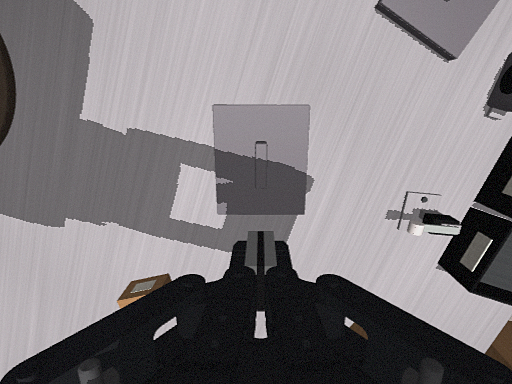

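View pics/w30z.png

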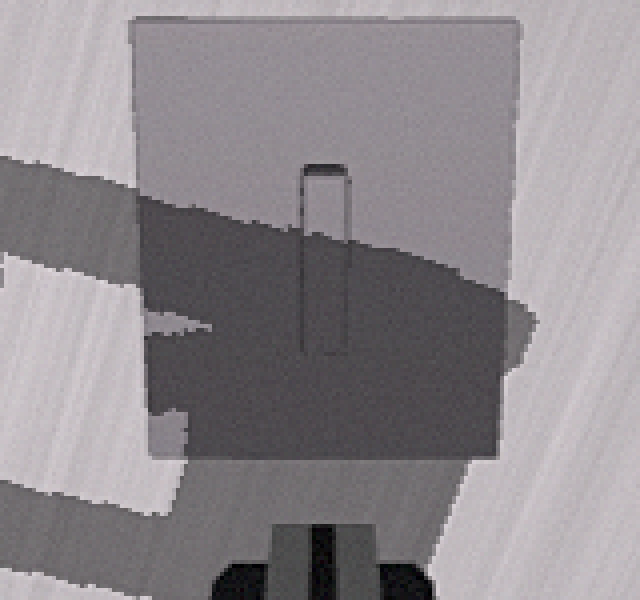

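View pics/w29z.png

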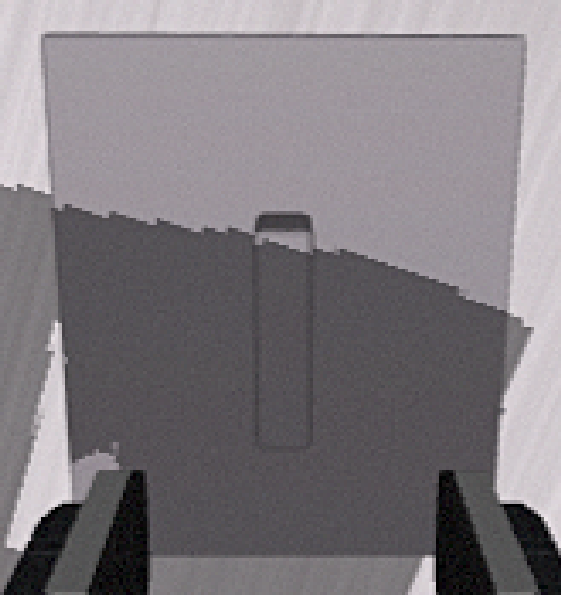

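Run:
```python
from h import *
a=load("pics/w29.png");b=load("pics/w30.png")
A=[(187.4,105.6),(329.4,105.9),(319.6,258.2),(197.4,258.2),(250.3,163.2),(266.5,163.2),(266.8,227.4),(250.3,227.4)]
B=[(212.75,104.75),(310,105),(304.5,214.75),(217,214.9),(255.5,143.75),(267.25,143.75),(266.75,188.5),(255.75,188.5)]
for p,q in zip(A,B):
    x,r=tri([(a,*p),(b,*q)]); print(x.round(4),round(r,4))
for c,X in((a,A),(b,B)):
    for z in (0.044,0.053): rect(c,X[:4],z)
    for z in (0.068,0.077): rect(c,X[4:],z)
for uv in [(415,229),(424,228)]: print(onz(b,*uv,0.076))
```

```text
[0.3997 0.0887 0.0468] 0.0001
[0.5117 0.1266 0.0334] 0.0001
[ 0.5565 -0.0088  0.0406] 0.0001
[ 0.4439 -0.0487  0.038 ] 0.0002
[0.4622 0.0638 0.065 ] 0.0001
[0.4749 0.068  0.0642] 0.0005
[0.4924 0.0171 0.0686] 0.0001
[0.4795 0.0129 0.0689] 0.0003
ctr [0.4769 0.0405] len [140.7 116.5 140.7 117.5] ang [ 108.6   18.8  -71.  -161.2]
ctr [0.4761 0.043 ] len [135.7 112.3 135.7 113.3] ang [ 108.6   18.8  -71.  -161.2]
ctr [0.477  0.0405] len [54.8 12.7 54.8 13.9] ang [ 108.3   18.8  -70.5 -161.2]
ctr [0.476  0.0433] len [52.6 12.2 52.6 13.3] ang [ 108.3   18.8  -70.5 -161.2]
ctr [0.4773 0.0402] len [142.1 117.  141.5 117.7] ang [ 108.5   18.7  -71.3 -161. ]
ctr [0.4767 0.0419] len [138.6 114.1 138.1 114.8] ang [ 108.5   18.7  -71.3 -161. ]
ctr [0.4775 0.0406] len [54.5 13.7 54.5 13.4] ang [ 108.9   18.9  -71.4 -161.1]
ctr [0.4768 0.0425] len [53.1 13.4 53.1 13.1] ang [ 108.9   18.9  -71.4 -161.1]
[0.6836328  0.02935253 0.076     ]
[0.69357413 0.03419186 0.076     ]
```

Two views put the plate's average height at about 40 mm and the handle top at about 67 mm. Home would be 44 and 68; loose would be 53 and 77. The size match at the home height is also symmetric on both sides, so the lid is home and level. Now the roller.

Run:
```python
from h import *
a=load("pics/w29.png");b=load("pics/w30.png")
print(tri([(a,477,283),(b,415,229)]))
delta([0.685,0.030,0.17],np.radians(108.9))
x=b["color"][170:270,370:490]; cv2.imwrite("pics/w30r.png",cv2.resize(x,None,fx=6,fy=6,interpolation=cv2.INTER_NEAREST))
```

```text
(array([0.68879426, 0.02695048, 0.06820608]), np.float64(0.0005482380134429509))
row: [-0.08, -0.02, 0.01] [-76.5, 194.7, 98.9]  from [0.4762 0.0393 0.2692] yaw 108.91 -> 108.9 j6 -0.311 t 56.9
```

View pics/w30r.png

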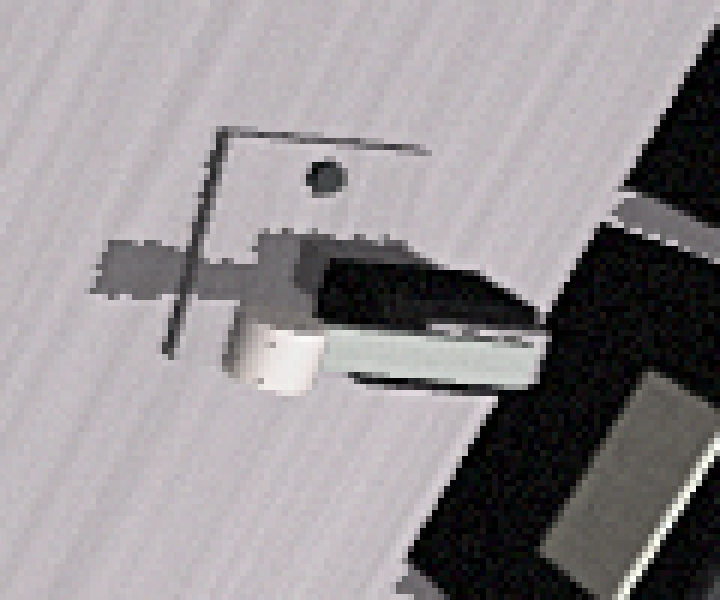

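The roller is the white cylinder at about (415,229), and the lever runs right from it to the black case. Hovering above.

Call:
{"api": "servo_tool", "payload": {
  "commands": [
    [0,0,0,-5,12,0,0],
    [0,0,0,-15,40,0,0],
    [0,0,0,-28,72,0,0],
    [0,0,0,-42,107,15,0],
    [0,0,0,-55,142,40,0],
    [0,0,0,-68,174,68,0],
    [0,0,0,-76,194,90,0],
    [0,0,0,-76,195,95,0],
    [0,0,0,-76,195,95,0],
    [0,0,0,-76,195,95,0]
  ]
}}

```text
time_s: 57.73
eef_pos: [0.6847, 0.0307, 0.1746]
tcp_rot: [-0.001, 0.581, 0.814, -0.001]
force: [-0.2, -0.0, 0.6]
gripper_width: -0.0
```

Call:
{"api": "servo_tool", "payload": {
  "commands": [
    [0,0,0,0,0,0,0],
    [0,0,0,0,0,0,0],
    [0,0,0,0,0,0,0],
    [0,0,0,0,0,0,0],
    [0,0,0,0,0,0,0],
    [0,0,0,0,0,0,0],
    [0,0,0,0,0,0,0],
    [0,0,0,0,0,0,0],
    [0,0,0,0,0,0,0],
    [0,0,0,0,0,0,0]
  ]
}}

```text
time_s: 58.57
eef_pos: [0.6856, 0.0306, 0.1749]
tcp_rot: [-0.0, 0.581, 0.814, -0.0]
force: [-0.4, -0.0, -0.2]
gripper_width: 0.0004
```

Run:
```python
from h import *
c=snap("wrist","pics/w31.png")
p,M,s=pose(); print(p,np.degrees(yaw_now()),s["time_s"],s["force"])
x=c["color"][130:250,210:360]; cv2.imwrite("pics/w31r.png",cv2.resize(x,None,fx=5,fy=5,interpolation=cv2.INTER_NEAREST))
```

```text
[0.6855966  0.03060968 0.17494268] 108.91041474968371 58.6167 [-0.630254   -0.50554993 -0.3343587 ]
```

View pics/w31.png

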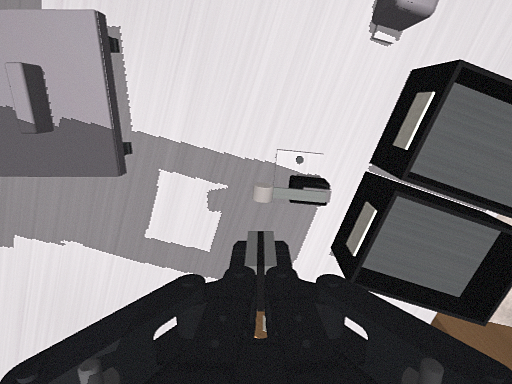

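View pics/w31r.png

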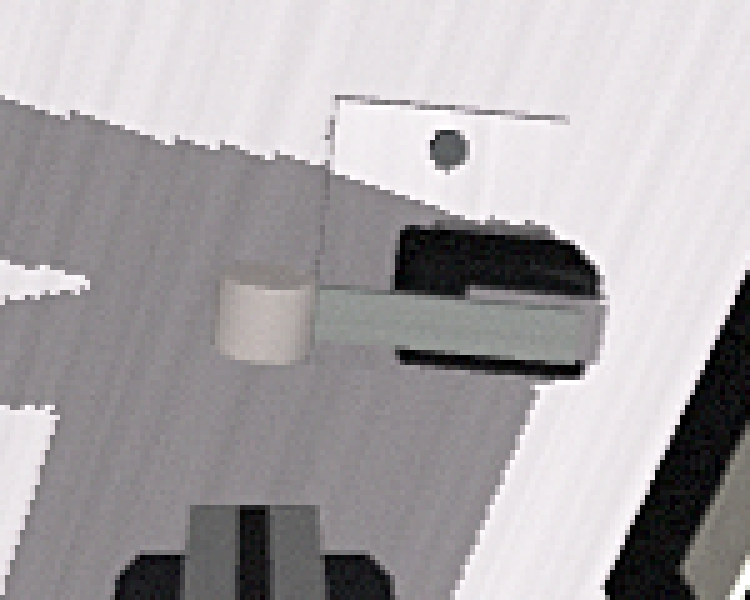

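Run:
```python
from h import *
a=load("pics/w31.png");b=load("pics/w30.png"); p,M,s=pose()
print(tri([(a,263,194.6),(b,415.8,229.2)]))
q=onz(a,263,194.6,0.076); print(q,(M.T@(q-p)*1000).round(1))
e=onz(a,210+590/5,130+332/5,0.07); print("hinge end",(M.T@(e-p)*1000).round(1), e)
```

```text
(array([0.69014839, 0.02754365, 0.06810138]), np.float64(2.410896362892768e-05))
[0.68925936 0.02992706 0.076     ] [-1.8  3.3 98.9]
hinge end [ -5.5  61.  104.9] [0.74509838 0.04522453 0.07      ]
```

Target shift for the roller is about −2 mm in x and 0–2 mm in y. Descending to just above it.

Call:
{"api": "servo_tool", "payload": {
  "commands": [
    [0,0,0,-1,0.5,15,0],
    [0,0,0,-2,1,45,0],
    [0,0,0,-2,1,70,0],
    [0,0,0,-2,1,85,0],
    [0,0,0,-2,1,91,0],
    [0,0,0,-2,1,93,0],
    [0,0,0,-2,1,93,0],
    [0,0,0,-2,1,93,0],
    [0,0,0,-2,1,93,0],
    [0,0,0,-2,1,93,0]
  ]
}}

```text
time_s: 59.45
eef_pos: [0.6879, 0.0291, 0.0832]
tcp_rot: [0.001, 0.581, 0.814, 0.0]
force: [-0.4, 0.2, 0.1]
gripper_width: -0.0001
```

Run:
```python
from h import *
c=snap("wrist","pics/w32.png")
p,M,s=pose(); print(p,np.degrees(yaw_now()),s["time_s"],s["force"])
c=snap("scene","pics/scene2.png")
x=c["color"][140:260,230:360]; cv2.imwrite("pics/scene2z.png",cv2.resize(x,None,fx=5,fy=5,interpolation=cv2.INTER_CUBIC))
```

```text
[0.68775866 0.02908308 0.08298792] 108.91292105443438 59.5 [ 0.07160394 -0.21371647 -0.04622697]
```

View pics/w32.png

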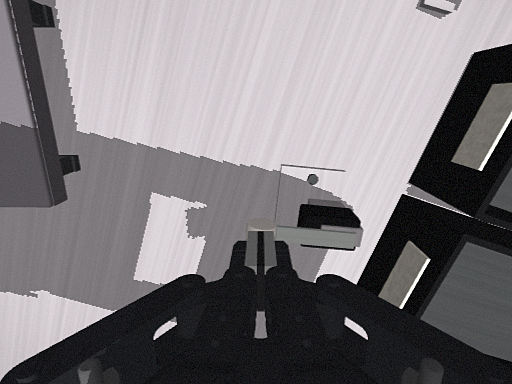

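View pics/scene2z.png

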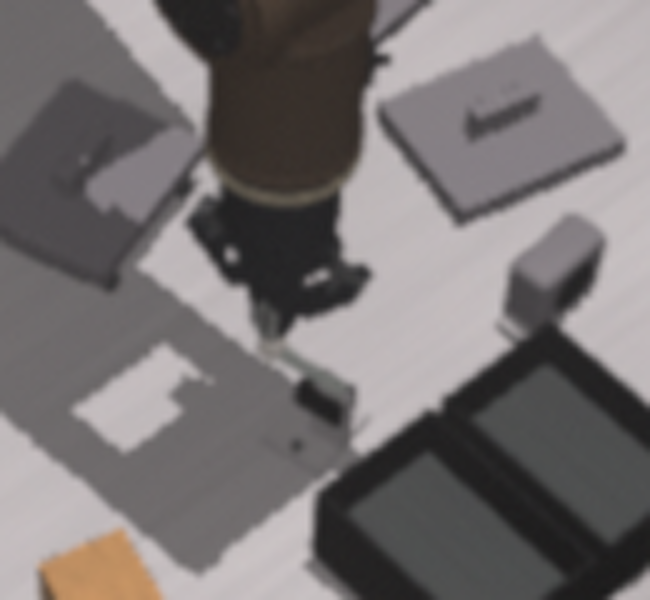

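The closed fingertips are right above the roller, whose end shows at (262,226). Pressing slowly in steps.

Call:
{"api": "servo_tool", "payload": {
  "commands": [
    [0,0,0,0,0,2,0],
    [0,0,0,0,0,4,0],
    [0,0,0,0,0,6,0],
    [0,0,0,0,0,8,0],
    [0,0,0,0,0,10,0],
    [0,0,0,0,0,11,0],
    [0,0,0,0,0,12,0],
    [0,0,0,0,0,12,0],
    [0,0,0,0,0,12,0],
    [0,0,0,0,0,12,0]
  ]
}}

```text
time_s: 60.38
eef_pos: [0.6872, 0.0291, 0.0701]
tcp_rot: [-0.0, 0.581, 0.814, -0.0]
force: [-1.9, -0.2, 2.3]
gripper_width: -0.0003
```

Run:
```python
from h import *
c=snap("wrist","pics/w33.png")
for i in range(3):
    s=bot.get_state(); print(s["eef_pos"],s["force"],s["time_s"]); cams.camera("top")
```

```text
[0.68724198 0.02906839 0.07010545] [-1.5215373  -0.4057043   1.90737886] 60.4333
[0.68723986 0.02906341 0.07009179] [-1.68811321 -0.77081309  2.69072948] 60.4833
[0.68722283 0.02906733 0.070064  ] [-2.74176928  0.08221694  1.75382773] 60.5333
```

View pics/w33.png

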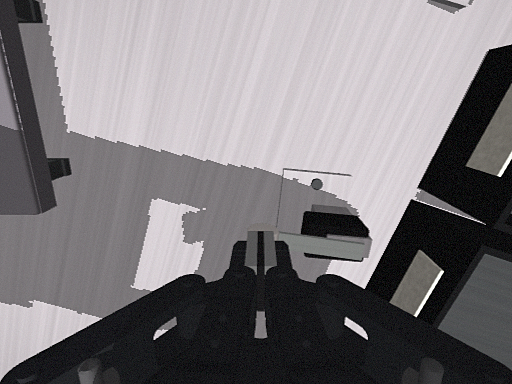

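The force is about 2.1 N with the roller roughly 6 mm down, as expected for its 76 mm height. Going 6 mm further, past the click and well short of overtravel, then holding.

Call:
{"api": "servo_tool", "payload": {
  "commands": [
    [0,0,0,0,0,1,0],
    [0,0,0,0,0,2,0],
    [0,0,0,0,0,3,0],
    [0,0,0,0,0,4,0],
    [0,0,0,0,0,5,0],
    [0,0,0,0,0,5.5,0],
    [0,0,0,0,0,6,0],
    [0,0,0,0,0,6,0],
    [0,0,0,0,0,6,0],
    [0,0,0,0,0,6,0]
  ]
}}

```text
time_s: 61.42
eef_pos: [0.6872, 0.0291, 0.064]
tcp_rot: [-0.0, 0.581, 0.814, -0.0]
force: [-2.1, -0.9, 3.6]
gripper_width: -0.0002
```

Run:
```python
from h import *
F=[]
c=snap("wrist","pics/w34.png")
for i in range(5):
    s=bot.get_state(); F.append(s["force"]); cams.camera("top")
print(s["eef_pos"],np.mean(F,0),s["time_s"])
```

```text
[0.68720485 0.02904902 0.06401834] [-3.04288227 -0.99437855  4.07433857] 61.6667
```

View pics/w34.png

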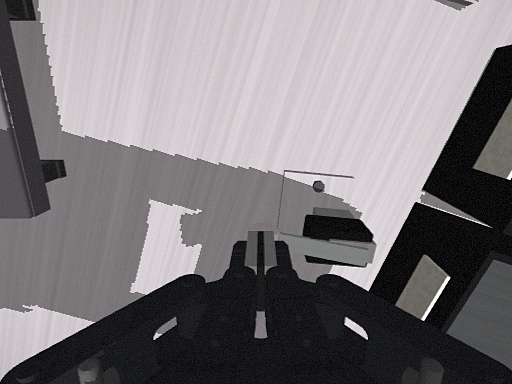

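It settled at 4.1 N, 12 mm down (about 0.23 rad). That's past the 3.4 N click and far below the 6 N overtravel. I'll hold a bit more, then let go.

Call:
{"api": "servo_tool", "payload": {
  "commands": [
    [0,0,0,0,0,0,0],
    [0,0,0,0,0,0,0],
    [0,0,0,0,0,0,0],
    [0,0,0,0,0,0,0],
    [0,0,0,0,0,-3,0],
    [0,0,0,0,0,-7,0],
    [0,0,0,0,0,-12,0],
    [0,0,0,0,0,-25,0],
    [0,0,0,0,0,-55,0],
    [0,0,0,0,0,-95,0]
  ]
}}

```text
time_s: 62.55
eef_pos: [0.6855, 0.0291, 0.1582]
tcp_rot: [-0.002, 0.581, 0.814, -0.001]
force: [1.3, -0.2, 0.2]
gripper_width: -0.0
```

Call:
{"api": "servo_tool", "payload": {
  "commands": [
    [0,0,0,0,-5,-35,0],
    [0,0,0,5,-25,-60,0],
    [0,0,0,10,-60,-80,0],
    [0,0,0,20,-90,-90,0],
    [0,0,0,20,-110,-90,0],
    [0,0,0,20,-110,-90,0],
    [0,0,0,20,-110,-90,0],
    [0,0,0,20,-110,-90,0],
    [0,0,0,20,-110,-90,0],
    [0,0,0,20,-110,-90,0]
  ]
}}

```text
time_s: 63.38
eef_pos: [0.5774, 0.0125, 0.2488]
tcp_rot: [-0.0, 0.581, 0.814, -0.0]
force: [-0.5, 0.9, -0.2]
gripper_width: -0.0
```

Run:
```python
from h import *
c=snap("wrist","pics/w35.png")
p,M,s=pose(); print(p,s["force"],s["time_s"])
c=snap("scene","pics/scene3.png"); t=snap("top","pics/top4.png")
x=c["color"][80:320,60:400]; cv2.imwrite("pics/scene3z.png",cv2.resize(x,None,fx=2.3,fy=2.3,interpolation=cv2.INTER_CUBIC))
x=t["color"][90:280,100:420]; cv2.imwrite("pics/top4z.png",cv2.resize(x,None,fx=2.5,fy=2.5,interpolation=cv2.INTER_CUBIC))
```

```text
[0.57720386 0.0124543  0.24863483] [ 0.71124626 -0.2824581   0.00725986] 63.4333
```

View pics/w35.png

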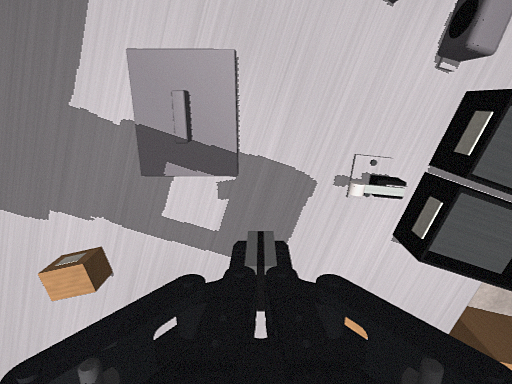

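View pics/scene3z.png

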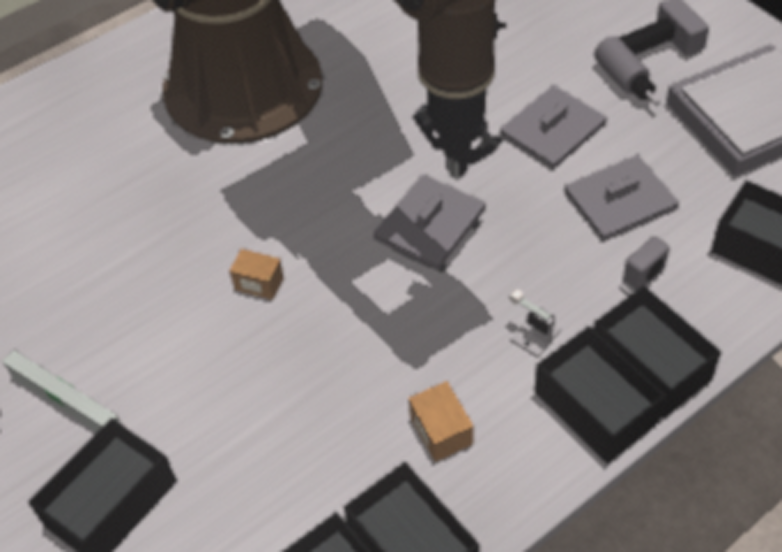

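View pics/top4z.png

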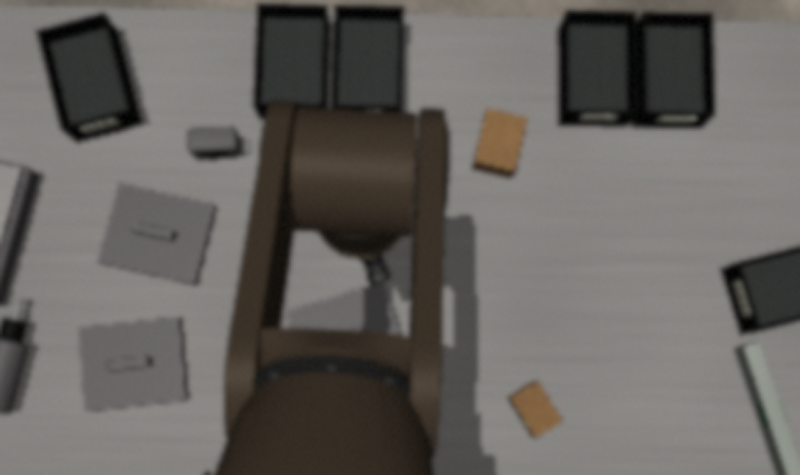

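The lid is still on the tub, both spare lids lie flat, and the roller is up again at (356,190) with the bystanders in place. One last numeric check, then I'll sign off.

Run:
```python
from h import *
c=load("pics/w35.png")
for z in (.044,.053): rect(c,[(127.3,49),(236.3,49.3),(238.5,176.8),(139.5,176.5)],z)
print(proj(c,[0.6893,0.0299,0.076]),proj(c,[0.6893,0.0299,0.064]))
print(bot.get_state()["force"],job.sign_off())
```

```text
ctr [0.4781 0.0401] len [141.8 117.6 141.8 120.9] ang [ 107.3   18.7  -71.4 -161.3]
ctr [0.48   0.0413] len [138.1 114.6 138.1 117.7] ang [ 107.3   18.7  -71.4 -161.3]
(np.float64(358.8075406061538), np.float64(189.82697735342214)) (np.float64(355.49354061111535), np.float64(186.85281950143073))
the job is handed in; nothing more can be done
[-0.09388351  0.37742538  0.09808913] None
```

The job is done and handed in at about 63 s. The sign-off gives no verdict, so what follows rests on my own checks.

- **Buckles:** All four turnbuckles lie flat, one in each pocket. I saw this in the wrist and top views before closing the tub.
- **Lids:** The two left-hand lids did not fit. Both stopped on the flanges, even after small offsets in each direction, so I put them back flat at their places. The right-hand lid went into the slots and snapped home. It stopped at the predicted height (TCP 50.8 mm, against 50.7) and held under a 21 N press.
- **Tally switch:** I pressed the roller about 12 mm, roughly 0.23 rad at 4.1 N, held it for over half a second and let go. In the last picture the roller is back up, within about 3 px of its rest position.
- **End state:** The last views show the lid level and centred on the tub, nothing around it visibly moved, and no force on the arm.

**Checks that disagreed:**
- Triangulating from two views put the roller 8 mm lower than stated. I went by the contact force instead, which matched the stated 76 mm.
- The lid's corner heights scattered by up to about 11 mm around the expected 44 mm, averaging about 40 mm. The lid's apparent size at the home height and the contact height both fitted home, not loose.
- The wrist camera read about 1.4 mm off sideways, so I measured lid and tub in the same view to cancel it.

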